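Load-test a stick battery and hold the spring lever level

ROBOT

A 6-joint arm with a two-finger parallel gripper is mounted at the origin on the work surface. World frame = base frame: x ahead of the robot, y to its left, z up, the work surface at z = 0. Lengths are in m, angles in degrees, forces in N, time in s.
With the tool pointing down it reaches from about 0.375 to 0.9 m from the base axis. Payload 3.1 kg.
Tool frame: the origin (TCP) lies between the finger pads; the fingertips stand 25 mm ahead of it and the grasp point (between the pads) lies 6 mm ahead of it; y points along the fingers, x is the direction in which the jaws open and shut, and the axes are right-handed (so a half turn about y gives the same grasp; the last joint's range is limited). The gripper opens to 85 mm and grips with 20 to 120 N. Pads are 22 mm wide; open, the fingers measure 114 mm over their backs; the gripper's body (76 mm by 85 mm) begins 54 mm behind the grasp point. The pads swing forward as they close: fully open they stand 13 mm farther back than shut.
Start: joints at [-74.742, 30.224, 82.088, -0, 67.689, -10.227], TCP at [0.269, -0.564, 0.256] pointing down, gripper open.
Joint ranges: [-176.69, 176.69], [-43.24, 126.21], [12.49, 139.97], [-82, 262], [0, 151.66], [-163.58, 163.58]. Speed limits (degrees/s): [159.86, 159.86, 180, 180, 180, 180].

INTERFACE

Orientations are given as [roll, pitch, yaw] about the fixed x, y, z axes, in that order (R = Rz(yaw) Ry(pitch) Rx(roll)).
In Python, from workcell import * gives the robot as it stands.
- The arm moves only by the tool drive_tool, never from a script. Its argument "plan" is a list of rows, each an object of numbers: "tx", "ty", "tz": the shift along the tool's x, y, z in units of 40 mm (1.0 is 40 mm); "rx", "ry", "rz": the turn, a rotation vector about the tool's x, y, z in units of 6 degrees (1.0 is 6 degrees); "jaw": the opening, from 0 (shut) to 1 (fully open). A call has exactly 8 rows; each row shifts and turns the commanded pose from where the row before left it, along the tool's axes as they then stand; what a row does not reach is not made up. A row lasts 1/12 s, in which the tool goes at most 41.7 mm and 7.16 degrees, less where a joint would pass 70% of its speed; a pose out of reach is approached as far as the arm can. A call is refused whole if a number of a shift passes 1 or a number of a turn 1, either way. A call with a gripper value outside its range is refused whole. The fingers move at their own pace and stop on an object; the grip force is fixed at half the most. Time passes only in rows, so rows that do not move let the fingers close, or fill a call up. It gives the time, the measured TCP pose, the force and the opening at its end, in the units of the state.
- sense(): the state, without advancing time (a new reading comes with each control period).
- capture(name): name is "scene" or "top"; returns the picture (480x640x3 uint8, blue, green, red); there is no depth.
- camera_params(name): a dict with "intrinsics" (3x3 intrinsics, pixels), "rvec" (rotation vector, rad) and "tvec" (3), from world to camera coordinates, as OpenCV has them. Camera axes: x right, y down, z forward; pixel columns grow to the right and rows downward; lengths in m; the calibration is good to about 2 mm. A picture is of the moment at which its call begins. camera_params takes no time and is no camera call.
- job_done(): hands the job in, once; it reports no verdict.
Trained networks look in the newest picture that a camera, given by its name, has taken for a name from the list of things; names that differ only in an ending like _2 or _b are one class to them, and where a whole thing is asked for, a point or a joint stands for the part that bears it (a point fixed in the world has none). Each returns a list of dicts, best first, with "conf" (0 to 1); they miss things now and then, are a little off and sometimes report something else, mostly with a low value. They report only what shows in the picture. A call takes as long as a camera call. They do not tell look-alikes from the thing itself.
- masks_of(camera, query): "mask" (480x640 bool, what is visible of it) and "point" ([column, row] in pixels, amid what is visible of it).
The state is a dict: "time_s": time; "joint_positions": joint angles; "qvel": joint speeds; "effort": joint torques, N m; "ee_pos": TCP position; "ee_rot": TCP orientation; "ft_force": force on the tool from outside, world axes, zero at the start; "moment": the same for the moment, N m; "width": finger opening in m.
Only numpy, scipy, OpenCV 4.12 (cv2) and the standard library are available. Lean on these libraries where they do the work, as an engineer would, in place of code of your own. Each camera call takes 0.05 s, during which the arm holds its last target.

TASK

Take the stick battery out of the charger and slide it, shank down, fully home into the well of the battery tester, and let go of it. Then press the tester's spring lever down until it is level, its pad even with the top of the index post beside it, never down to its bottom stop, and finish while still holding it there: the program ends with the robot pressing the lever. Do not knock over or shove the can and the screwdriver that are between charger and tester.

Things in the scene. Friction and masses are not known exactly. Their poses are not given: they have to be found in the camera images.
- battery_grip (a point): slim stick battery, 91 mm tall, about 0.24 kg: dark head 40 (x) by 50 (y) by 46 mm tall above a grey shank 28 (x) by 38 (y) by 45 mm long. Stands upright, shank down, in the charger, foot 15 mm above the bench. Point on its centre line in the head: 20 mm below the top, 26 mm above the shoulder (head's underside), 71 mm above the foot. z up; a half turn about z makes no difference
- charger: grey fixed charger block 100 (x) by 110 (y) by 35 mm tall; its pocket holds the lowest 20 mm of the battery's shank, loosely. Origin at the centre of its underside, on the bench; z up
- tester: fixed battery load tester: grey base plate 200 by 200 by 20 mm carrying an aluminium block with the well, a steel lever between two pivot cheeks, and a short steel index post. Origin at the centre of its underside, on the bench. x points from the lever's pad to its pivot, y from the lever to the well, z up
- well (a point): centre of the mouth of the tester's upright well: oblong hole 32 (x) by 42 (y) mm, 47 mm deep, bevelled 3 mm, in the top of the aluminium block (70 by 80 mm), 75 mm above the bench. Axes as the tester's. The shank goes in with the battery's x along this x, either way round; when home the shoulder rests on the rim, battery_grip 26 mm above this point
- lever_pad (a point): centre of the top of the black pad (40 by 44, 12 mm thick) at the lever's free end, 135 mm from the pivot, which is at tester x 65, y -45, z 85 mm. At rest the lever slants up to the pad at 0.3 rad, pad top about 130 mm above the bench; level, it is 91 mm above the bench at tester x -70, y -45 mm
- index_post (a point): centre of the flat top of the steel index post, 12 mm in diameter, upright beside the lever's pad (43 mm from the pad's centre line, on the side away from the well); its top is 91 mm above the bench, as the pad's top when the lever is level
- lever (a joint): angle of the tester's spring lever, rad: 0 at rest (slanting up), grows as the pad is pressed, 0.3 when level and even with the index post, 0.6 at the bottom stop. Springs back if let go. Pushing down on the pad takes about 4 N to start, 6 N at level, 9 N at the stop
- can: bystander: copper-coloured can, 52 mm in diameter and 100 mm tall, origin at its underside; it stands near the middle between charger and tester
- screwdriver: bystander: screwdriver lying on the bench between charger and tester, pointing about away from the robot
Things that resemble listed ones, but are neither listed nor needed, are in the scene too. What is shaped like the part that bears battery_grip but green or turquoise is not meant.

How it is judged (in metres and radians):
On the way, in this order (a step that is already met when the one before it is completed fails the run):
1. the battery is fully home in the tester's well and let go (z of battery_grip in the frame of well below 0.03 m and horizontal distance between battery_grip and well below 0.006 m and angle between battery_grip's own z axis and vertical below 0.09 rad and contact force between the fingers and battery below 0.2 N), for 0.2 s.
2. the lever is pressed level with the index post and held (z of battery_grip in the frame of well below 0.03 m and horizontal distance between battery_grip and well below 0.006 m and angle between battery_grip's own z axis and vertical below 0.09 rad and value of joint lever between 0.2 and 0.4 rad and velocity of joint lever between -0.05 and 0.05 rad/s), for 0.5 s.
At the end, for the whole second after the job is handed in: The battery is upright and home in the well (its shoulder within 4 mm of the rim, within 6 mm of the centre line), untouched by the fingers, and the robot presses on the lever with more than 3 N, keeping it level within 0.1 rad (the pad's top within about 13 mm of the index post's height) (all of step 1 and value of joint lever between 0.2 and 0.4 rad and contact force between any of the fingers, the arm and lever above 3 N); the arm keeps its last pose, push and grip.
It fails at once if the lever is pushed down to its bottom stop (value of joint lever above 0.56 rad).
It fails at once if the can or the screwdriver is moved by more than 25 mm (distance of any of can, screwdriver from where it was at the start of the episode above 0.025 m).
It also fails if it takes over 54 s, if anything falls off the work surface, if the arm or the gripper's body presses on something with over 40 N, if the wrist force passes 120 N, or if a joint passes its speed limit or range.

## Working session

There is one attempt and no reset: what is moved stays moved. The work goes in short steps, Python scripts to look and compute and a tool call to move; the robot and the scene stay as the last step left them, time stands still between calls to the robot, and variables do not carry over. Pictures are saved under pics/ and viewed, and the job is handed in when it is done.

Besides the shell and the picture viewer there is one more tool, called after ">>>" by a JSON object that holds its "fn" and its "kwargs", one argument or row to a line. drive_tool: Moves the arm, as the interface text tells. Its arguments: {"type":"object","properties":{"plan":{"type":"array"}},"required":["plan"]}

```bash
mkdir -p pics; ls; python3 - <<'E'
from workcell import *
import cv2
for n in("scene","top"):
    im=capture(n); cv2.imwrite(f"pics/{n}0.png",im)
    p=camera_params(n); print(n,p)
    for q in("battery_grip","charger","tester","well","lever_pad","index_post","can","screwdriver"):
        r=masks_of(n,q); print(q,[(round(d['conf'],2),[int(v) for v in d['point']],int(d['mask'].sum())) for d in r])
print(sense())
E
```

```text
pics
scene {'intrinsics': array([[543.80222107,   0.        , 323.20267291],
       [  0.        , 543.80222107, 231.17635438],
       [  0.        ,   0.        ,   1.        ]]), 'rvec': array([ 2.43765214,  0.82539729, -0.26112484]), 'tvec': array([-0.41551444, -0.28752869,  1.28005304])}
battery_grip [(0.66, [205, 368], 1290), (0.57, [274, 315], 1066), (0.57, [324, 261], 1006)]
charger [(0.79, [280, 337], 2788)]
tester [(0.66, [408, 178], 8459)]
well [(0.57, [411, 178], 8529)]
lever_pad [(0.87, [387, 143], 963)]
index_post [(0.94, [411, 179], 8457)]
can [(0.88, [394, 243], 1280)]
screwdriver [(0.92, [291, 203], 680)]
top {'intrinsics': array([[434.31343867,   0.        , 323.76873278],
       [  0.        , 434.31343867, 234.19030367],
       [  0.        ,   0.        ,   1.        ]]), 'rvec': array([ 2.19282949, -2.16845105,  0.09496435]), 'tvec': array([-0.08474141,  0.57721991,  0.85774097])}
battery_grip [(0.95, [413, 216], 725), (0.65, [478, 234], 841)]
charger [(0.7, [280, 176], 752), (0.65, [398, 228], 2100)]
tester [(0.92, [193, 212], 9794)]
well [(0.96, [195, 217], 984
[... 153 characters left out ...]
9934)]
screwdriver [(0.76, [285, 290], 861)]
{'time_s': 0.9, 'joint_positions': array([-7.47419993e+01,  3.02209311e+01,  8.20875010e+01, -1.96040473e-04,
        6.76885463e+01, -1.02299815e+01]), 'qvel': array([-0.07747011,  0.07471207, -0.00568612, -0.00350605,  0.07257775,
        0.10500534]), 'effort': array([ 4.49911013e-04, -4.42305064e+01, -1.78424120e+01, -9.30615602e-05,
        7.17601524e-04,  6.56389982e-07]), 'ee_pos': array([ 0.2689459 , -0.56415574,  0.25633913]), 'ee_rot': array([-9.00007151e+01, -2.94135148e-03, -6.45119433e+01]), 'ft_force': array([ 0.6785215 ,  0.07616905, -0.17995214]), 'moment': array([0.00332501, 0.04572876, 0.01686143]), 'width': 0.08512473204796436}
```

View pics/scene0.png

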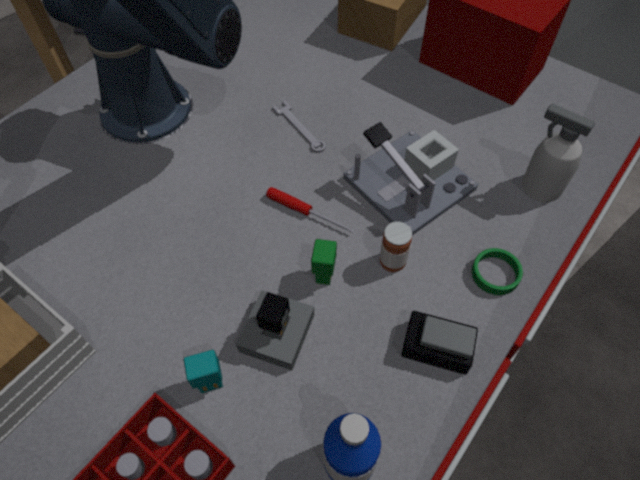

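View pics/top0.png

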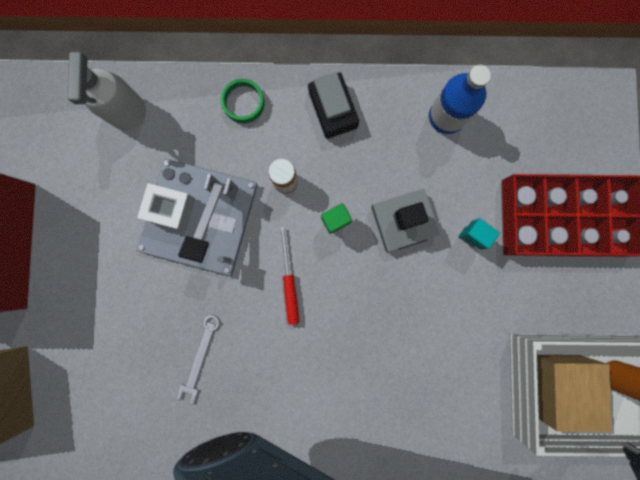

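The scene view shows the black battery in the charger at about (272,315), the tester at about (410,180), the can at (396,245) and the screwdriver at (300,208). The top view shows them at (411,216), (195,217), (282,176) and (289,280). The green and turquoise sticks are decoys. Next I'll zoom in to fit the poses.

```bash
python3 - <<'E'
import cv2
a=cv2.imread('pics/top0.png');b=cv2.imread('pics/scene0.png')
def c(im,x,y,w,h,s,n):
    cv2.imwrite('pics/'+n,cv2.resize(im[y:y+h,x:x+w],None,fx=s,fy=s,interpolation=cv2.INTER_CUBIC))
c(a,130,150,140,130,5,'z_top_t.png');c(a,360,180,90,75,8,'z_top_c.png')
c(b,335,110,150,125,5,'z_sc_t.png');c(b,230,280,95,90,6,'z_sc_c.png')
E
```

```text
(no output)
```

View pics/z_top_t.png

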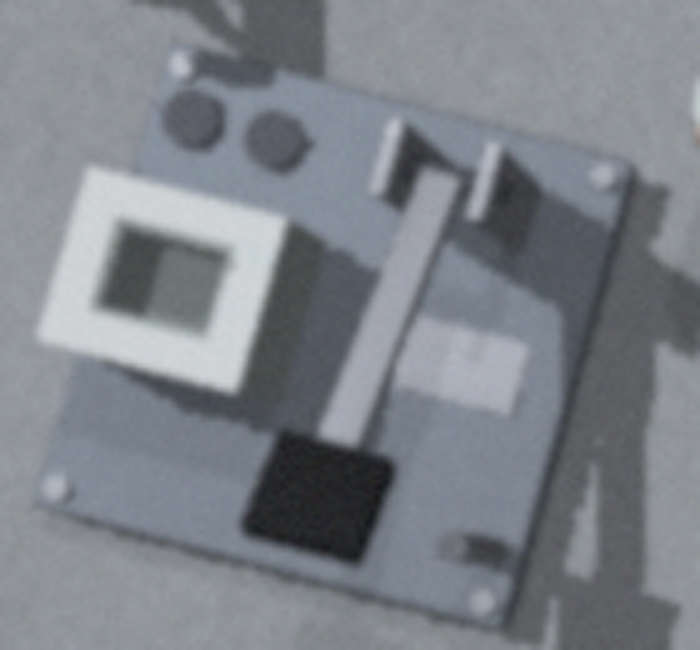

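View pics/z_top_c.png

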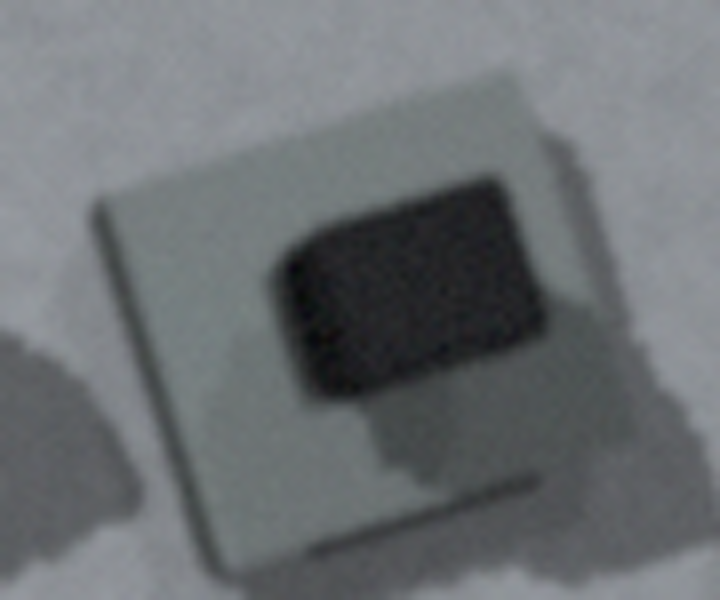

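View pics/z_sc_t.png

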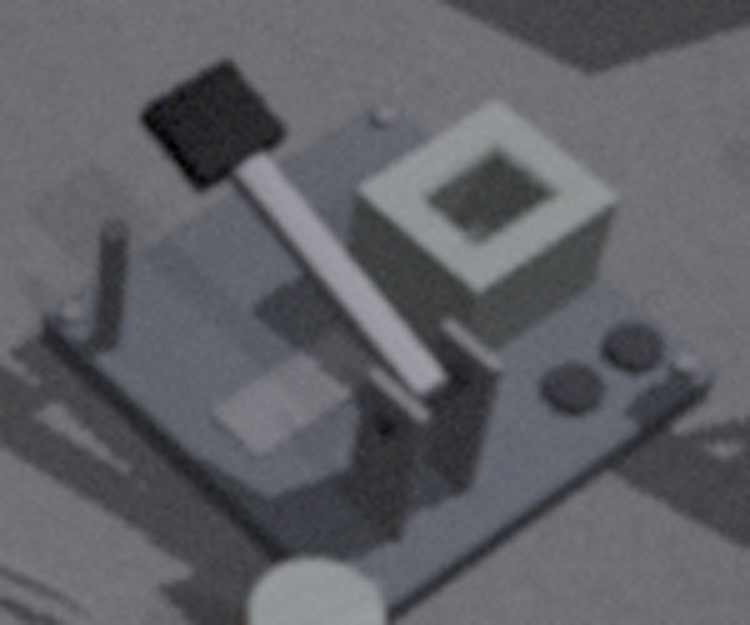

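View pics/z_sc_c.png

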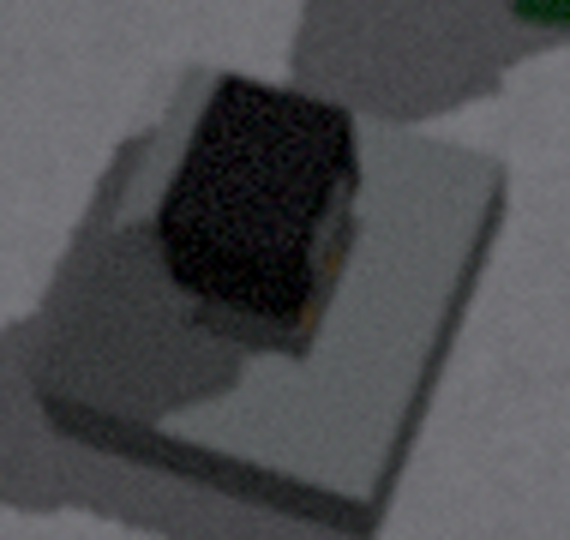

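```bash
cat > h.py <<'E'
import numpy as np,cv2
from scipy.optimize import least_squares
from workcell import camera_params
P={n:camera_params(n) for n in("scene","top")}
def proj(n,X):
    p=P[n];return cv2.projectPoints(np.asarray(X,float).reshape(-1,1,3),p['rvec'],p['tvec'],p['intrinsics'],None)[0].reshape(-1,2)
def w(x,y,th,L):
    L=np.asarray(L,float);c,s=np.cos(th),np.sin(th)
    return np.c_[x+c*L[:,0]-s*L[:,1],y+s*L[:,0]+c*L[:,1],L[:,2]]
def ray(n,uv,z):
    p=P[n];R=cv2.Rodrigues(p['rvec'])[0];d=R.T@np.linalg.inv(p['intrinsics'])@[uv[0],uv[1],1.];C=-R.T@p['tvec'].ravel()
    return C+d*(z-C[2])/d[2]
E
cat > fit.py <<'E'
from h import *
T=lambda u,v:(u/5+130-.4,v/5+150-.4)
S=lambda u,v:(u/5+335-.4,v/5+110-.4)
c=[(1,1),(1,-1),(-1,-1),(-1,1)]
bt=[T(88,165),T(290,215),T(240,395),T(38,340)]
bs=[S(620,197),S(482,292),S(358,190),S(498,100)]
pt=[T(172,45),T(632,165)]
ps=[S(710,380),S(48,322)]
def res(q):
    x,y,th,wx,wy=q
    B=w(x,y,th,[(wx+.035*a,wy+.04*b,.075) for a,b in c])
    r=[proj('top',B)-bt,proj('scene',B)-bs,
     proj('top',w(x,y,th,[(.1,.1,.02),(.1,-.1,.02)]))-pt,
     proj('scene',w(x,y,th,[(.1,.1,.02),(-.1,-.1,.02)]))-ps]
    return np.concatenate([a.ravel() for a in r])
x0=ray('top',(195,217),.02)[:2]
s=least_squares(res,[*x0,-.25,0.0,.045],loss='soft_l1')
q=s.x;print(q,np.degrees(q[2]));print(res(q).reshape(-1,2).round(1).tolist())
x,y,th,wx,wy=q
print('well',w(x,y,th,[(wx,wy,.075)]))
print('padlevel',w(x,y,th,[(-.07,-.045,.091)]))
po=w(x,y,th,[(-.07,-.088,.091)]);print('post',po,proj('top',po),T(455,545),proj('scene',po),S(115,228))
ct,st=np.cos(.3),np.sin(.3); pr=w(x,y,th,[(.065-.135*ct-.006*st*0,-.045,.13)])
print('pad rest',pr,proj('top',pr),T(318,497),proj('scene',pr),S(213,125))
# per-view wells
for n,b in(('top',bt),('scene',bs)): 
    f=least_squares(lambda k:(proj(n,w(*k,[(.035*a,.04*d,.075) for a,d in c]))-b).ravel(),[*w(x,y,th,[(wx,wy,0)])[0,:2],th]);print(n,f.x,f.cost)
# charger
A=lambda u,v:(u/8+360-.45,v/8+180-.45); B=lambda u,v:(u/6+230-.4,v/6+280-.4)
ct=[A(100,200),A(510,70),A(215,575)]
cs=[B(505,160),B(370,505),B(45,390)]
for u in ct:print(ray('top',u,.035))
for u in cs:print('s',ray('scene',u,.035))
for n in P:
    print(n)
    for qn,u,z in(('can',{'top':(282,167),'scene':(397,232)}[n],.1),('scr0',{'top':(283,230),'scene':(348,233)}[n],.005),('scr1',{'top':(293,323),'scene':(270,191)}[n],.015),('green',{'top':(337,218),'scene':(324,250)}[n],.09)):print(qn,ray(n,u,z).round(3))
E
python3 fit.py
```

```text
[ 0.61130746  0.18011686 -0.23841444  0.00193318  0.05439439] -13.660141420268559
[[0.2, 0.2], [-0.2, 0.4], [-0.2, -0.6], [0.0, 0.1], [0.3, 0.0], [-0.2, 0.1], [0.0, 0.1], [-0.0, -0.0], [0.0, -0.3], [1.5, -0.6], [1.3, -2.0], [-2.8, -1.1]]
well [[0.62603186 0.23251609 0.075     ]]
padlevel [[0.53266021 0.1529211  0.091     ]]
post [[0.52250523 0.11113742 0.091     ]] [[222.05352341 259.77967184]] (220.6, 258.6) [[356.51292347 155.78179472]] (357.6, 155.2)
pad rest [[0.53851923 0.15149715 0.13      ]] [[194.59627971 249.97576557]] (193.2, 249.0) [[376.25677617 133.49817681]] (377.20000000000005, 134.6)
top [ 0.62608119  0.232466   -0.23845077] 0.32496131188795824
scene [ 0.62591331  0.23264035 -0.23670479] 0.0640469619652232
[ 0.63836299 -0.17502439  0.035     ]
[ 0.67279438 -0.27882241  0.035     ]
[ 0.54406071 -0.20395816  0.035     ]
s [ 0.63947862 -0.17677713  0.035     ]
s [ 0.67438915 -0.28138088  0.035     ]
s [ 0.58070216 -0.31097152  0.035     ]
scene
can [0.688 0.002 0.1  ]
scr0 [0.585 0.001 0.005]
scr1 [ 0.4   -0.018  0.015]
green [ 0.604 -0.101  0.09 ]
top
can [0.698 0.002 0.1  ]
scr0 [0.588 0.006 0.005]
scr1 [ 0.398 -0.018  0.015]
green [ 0.604 -0.103  0.09 ]
```

```bash
cat > sil.py <<'E'
from h import *
from scipy.optimize import minimize
ims={'top':cv2.imread('pics/top0.png'),'scene':cv2.imread('pics/scene0.png')}
box={'top':(385,195,445,240),'scene':(250,285,300,345)}
hb=[(a*.02,b*.025,z) for a in(-1,1) for b in(-1,1) for z in(.060,.106)]
M={}
for n in ims:
    g=cv2.GaussianBlur(ims[n],(0,0),.8).max(2).astype(float);x0,y0,x1,y1=box[n];M[n]=g[y0:y1,x0:x1]
    print(n,np.percentile(M[n],[2,5,10,25,50,75]))
th={'top':65,'scene':38}
def mask(n,q):
    x0,y0,x1,y1=box[n];h=cv2.convexHull(proj(n,w(*q,hb)).astype(np.float32)).reshape(-1,2)
    m=np.zeros(((y1-y0)*8,(x1-x0)*8),np.uint8)
    cv2.fillPoly(m,[np.round((h-[x0,y0]+.5)*8).astype(int)],255)
    return cv2.resize(m,(x1-x0,y1-y0),interpolation=cv2.INTER_AREA)/255.
def cost(q,ns=('top','scene')):
    s=0
    for n in ns:
        m=mask(n,q);d=np.clip((th[n]+12-M[n])/24,0,1);s+=abs(m-d).sum()
    return s
for ns in(('top','scene'),('top',),('scene',)):
    best=min((minimize(lambda p:cost([p[0]/100,p[1]/100,p[2]/10],ns),[x,y,3],method='Nelder-Mead',options=dict(initial_simplex=[[x,y,3],[x+1,y,3],[x,y+1,3],[x,y,4.]])) for x in(60.5,61.5) for y in(-24.5,-23.5)),key=lambda r:r.fun)
    q=best.x/[100,100,10];print(ns,q,np.degrees(q[2]),best.fun)
    if len(ns)==2:
        for n in ims:
            im=ims[n].copy();x0,y0,x1,y1=box[n];c=cv2.resize(im[y0:y1,x0:x1],None,fx=8,fy=8,interpolation=cv2.INTER_CUBIC)
            c=cv2.convertScaleAbs(c,alpha=1.5)
            h=cv2.convexHull(proj(n,w(*q,hb)).astype(np.float32)).reshape(-1,2)
            cv2.polylines(c,[((h-[x0,y0]+.5)*8).astype(int)],True,(0,0,255),1);cv2.imwrite(f'pics/sil_{n}.png',c)
E
python3 sil.py
```

```text
top [ 28.  36.  38.  69. 101. 125.]
scene [ 7. 10. 14. 20. 60. 93.]
('top', 'scene') [ 0.60858864 -0.24433781  0.37899371] 21.71474012505904 301.48431372549015
('top',) [ 0.60778188 -0.24202079  0.35459071] 20.31655103084987 56.32794117647059
('scene',) [ 0.60960771 -0.24775581  0.41835944] 23.970230198229764 176.24656862745098
```

```bash
python3 - <<'E'
import cv2,numpy as np
a=cv2.imread('pics/sil_top.png');b=cv2.imread('pics/sil_scene.png')
h=max(a.shape[0],b.shape[0]);pad=lambda i:cv2.copyMakeBorder(i,0,h-i.shape[0],0,0,cv2.BORDER_CONSTANT)
o=np.hstack([pad(a),pad(b)]);o=cv2.resize(o,None,fx=.85,fy=.85);print(o.shape);cv2.imwrite('pics/sil_both.png',o)
E
```

```text
(408, 748, 3)
```

View pics/sil_both.png

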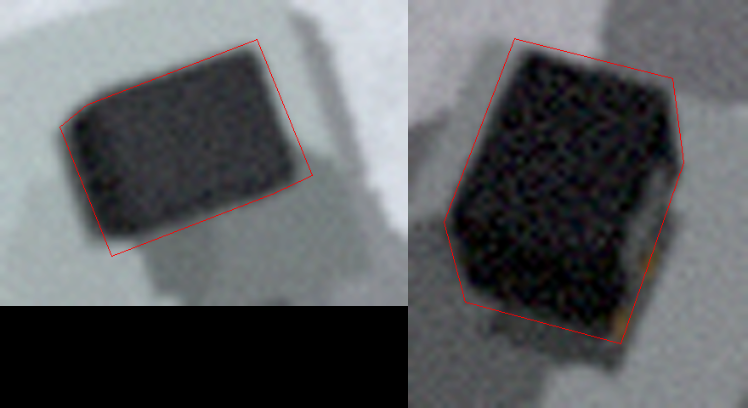

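```bash
cat >> sil.py <<'E'
print('scaled')
full=np.array(hb)
def cost2(p,ns):
    global hb
    hb=full*[p[3],p[3],1];hb[:,2]-=(1-p[3])*.02*(full[:,2]>.1)
    return cost([p[0]/100,p[1]/100,p[2]/10],ns)
for ns in(('top',),('scene',),('top','scene')):
    x=[60.9,-24.2,3.2,.93];sim=[x]+[[x[j]+(d if i==j else 0) for j in range(4)] for i,d in enumerate((.5,.5,.5,.05))]
    r=minimize(cost2,x,args=(ns,),method='Nelder-Mead',options=dict(initial_simplex=sim));print(ns,r.x,np.degrees(r.x[2]/10),r.fun)
p=r.x;cost2(p,('top',));q=[p[0]/100,p[1]/100,p[2]/10]
out=[]
for n in ims:
    im=ims[n];x0,y0,x1,y1=box[n];c=cv2.convertScaleAbs(cv2.resize(im[y0:y1,x0:x1],None,fx=7,fy=7,interpolation=cv2.INTER_CUBIC),alpha=2)
    h=cv2.convexHull(proj(n,w(*q,hb)).astype(np.float32)).reshape(-1,2)
    cv2.polylines(c,[((h-[x0,y0]+.5)*7).astype(int)],True,(0,0,255),1)
    t=proj(n,w(*q,[(.02*a,.025*b,.106) for a,b in((1,1),(1,-1),(-1,-1),(-1,1))]));cv2.polylines(c,[((t-[x0,y0]+.5)*7).astype(int)],True,(0,255,0),1)
    out.append(cv2.copyMakeBorder(c,0,420-c.shape[0],0,0,cv2.BORDER_CONSTANT))
cv2.imwrite('pics/sil2.png',np.hstack(out))
E
python3 sil.py
```

```text
top [ 28.  36.  38.  69. 101. 125.]
scene [ 7. 10. 14. 20. 60. 93.]
('top', 'scene') [ 0.60858864 -0.24433781  0.37899371] 21.71474012505904 301.48431372549015
('top',) [ 0.60778188 -0.24202079  0.35459071] 20.31655103084987 56.32794117647059
('scene',) [ 0.60960771 -0.24775581  0.41835944] 23.970230198229764 176.24656862745098
scaled
('top',) [ 60.81379747 -24.22704313   3.22962652   0.96479663] 18.504396911535864 39.85343137254902
('scene',) [ 60.88602512 -24.5716722    3.48158692   0.9258711 ] 19.948023642618114 108.69558823529411
('top', 'scene') [ 60.86817909 -24.50579494   3.33132807   0.92362354] 19.087103854215695 204.79803921568626
```

View pics/sil2.png

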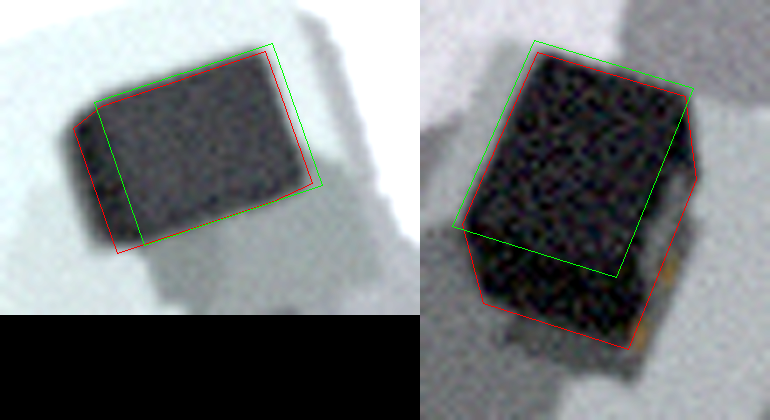

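The battery is at about (0.6085, -0.2425) with yaw 18.3°, and the well is at (0.626, 0.2325) with yaw -13.6°. I'll write a planning helper next.

```bash
cat > plan.py <<'E'
import numpy as np,json,sys
from workcell import sense
# args: x y z yaw nrows jaw [fromx fromy fromz fromyaw]
a=[float(v) for v in sys.argv[1:]]
s=sense();p=np.array(s['ee_pos']);yaw=s['ee_rot'][2]
if len(a)>6:p=np.array(a[6:9]);yaw=a[9]
t=np.array(a[:3]);n=int(a[4]);d=(t-p)/n;dy=(a[3]-yaw+180)%360-180
print('from',p.round(4),round(yaw,2),'d',(t-p).round(4),round(dy,2),'rot',np.round(s['ee_rot'],2),'F',np.round(s['ft_force'],1),'w',round(s['width'],4),'t',s['time_s'])
rows=[]
for i in range(n):
    y=np.radians(yaw+dy*i/n)
    rows.append(dict(tx=round((d[0]*np.cos(y)+d[1]*np.sin(y))/.04,2),ty=round(-d[2]/.04,2),tz=round((-d[0]*np.sin(y)+d[1]*np.cos(y))/.04,2),ry=round(-dy/n/6,2),jaw=a[5]))
print('sum',sum(r['ty'] for r in rows))
for r in rows:print(json.dumps(r),end=',\n')
E
python3 plan.py .6085 -.2425 .20 18.3 16 1
```

```text
from [ 0.2689 -0.5642  0.2563] -64.51 d [ 0.3396  0.3217 -0.0563] 82.81 rot [-90.    -0.   -64.51] F [ 0.7  0.1 -0.2] w 0.0851 t 0.9
sum 1.4400000000000002
{"tx": -0.23, "ty": 0.09, "tz": 0.7, "ry": -0.86, "jaw": 1.0},
{"tx": -0.16, "ty": 0.09, "tz": 0.71, "ry": -0.86, "jaw": 1.0},
{"tx": -0.1, "ty": 0.09, "tz": 0.72, "ry": -0.86, "jaw": 1.0},
{"tx": -0.03, "ty": 0.09, "tz": 0.73, "ry": -0.86, "jaw": 1.0},
{"tx": 0.03, "ty": 0.09, "tz": 0.73, "ry": -0.86, "jaw": 1.0},
{"tx": 0.1, "ty": 0.09, "tz": 0.72, "ry": -0.86, "jaw": 1.0},
{"tx": 0.17, "ty": 0.09, "tz": 0.71, "ry": -0.86, "jaw": 1.0},
{"tx": 0.23, "ty": 0.09, "tz": 0.69, "ry": -0.86, "jaw": 1.0},
{"tx": 0.29, "ty": 0.09, "tz": 0.67, "ry": -0.86, "jaw": 1.0},
{"tx": 0.35, "ty": 0.09, "tz": 0.64, "ry": -0.86, "jaw": 1.0},
{"tx": 0.41, "ty": 0.09, "tz": 0.61, "ry": -0.86, "jaw": 1.0},
{"tx": 0.46, "ty": 0.09, "tz": 0.57, "ry": -0.86, "jaw": 1.0},
{"tx": 0.51, "ty": 0.09, "tz": 0.52, "ry": -0.86, "jaw": 1.0},
{"tx": 0.55, "ty": 0.09, "tz": 0.48, "ry": -0.86, "jaw": 1.0},
{"tx": 0.59, "ty": 0.09, "tz": 0.42, "ry": -0.86, "jaw": 1.0},
{"tx": 0.63, "ty": 0.09, "tz": 0.37, "ry": -0.86, "jaw": 1.0},
```

>>> {"fn": "drive_tool", "kwargs": {
  "plan": [
    {"tx": -0.23,"ty": 0,"tz": 0.7,"ry": -0.86,"jaw": 1},
    {"tx": -0.16,"ty": 0,"tz": 0.71,"ry": -0.86,"jaw": 1},
    {"tx": -0.1,"ty": 0,"tz": 0.72,"ry": -0.86,"jaw": 1},
    {"tx": -0.03,"ty": 0,"tz": 0.73,"ry": -0.86,"jaw": 1},
    {"tx": 0.03,"ty": 0,"tz": 0.73,"ry": -0.86,"jaw": 1},
    {"tx": 0.1,"ty": 0,"tz": 0.72,"ry": -0.86,"jaw": 1},
    {"tx": 0.17,"ty": 0,"tz": 0.71,"ry": -0.86,"jaw": 1},
    {"tx": 0.23,"ty": 0,"tz": 0.69,"ry": -0.86,"jaw": 1}
  ]
}}

```text
$.plan[0]: bad value
```

>>> {"fn": "drive_tool", "kwargs": {
  "plan": [
    {"tx": 0.29,"ty": 0.18,"tz": 0.67,"ry": -0.86,"jaw": 1},
    {"tx": 0.35,"ty": 0.18,"tz": 0.64,"ry": -0.86,"jaw": 1},
    {"tx": 0.41,"ty": 0.18,"tz": 0.61,"ry": -0.86,"jaw": 1},
    {"tx": 0.46,"ty": 0.18,"tz": 0.57,"ry": -0.86,"jaw": 1},
    {"tx": 0.51,"ty": 0.18,"tz": 0.52,"ry": -0.86,"jaw": 1},
    {"tx": 0.55,"ty": 0.18,"tz": 0.48,"ry": -0.86,"jaw": 1},
    {"tx": 0.59,"ty": 0.18,"tz": 0.42,"ry": -0.86,"jaw": 1},
    {"tx": 0.63,"ty": 0.18,"tz": 0.37,"ry": -0.86,"jaw": 1}
  ]
}}

```text
$.plan[0]: bad value
```

```bash
python3 plan.py .6085 -.2425 .092 18.3 8 1; python3 -c "
from workcell import *;import cv2
for n in('top','scene'):cv2.imwrite(f'pics/b_{n}.png',capture(n))
print(sense()['ee_pos'])"
```

```text
from [ 0.2689 -0.5642  0.2563] -64.51 d [ 0.3396  0.3217 -0.1643] 82.81 rot [-90.    -0.   -64.51] F [ 0.7  0.1 -0.2] w 0.0851 t 0.9
sum 4.079999999999999
{"tx": -0.45, "ty": 0.51, "tz": 1.39, "ry": -1.73, "jaw": 1.0},
{"tx": -0.19, "ty": 0.51, "tz": 1.45, "ry": -1.73, "jaw": 1.0},
{"tx": 0.07, "ty": 0.51, "tz": 1.46, "ry": -1.73, "jaw": 1.0},
{"tx": 0.33, "ty": 0.51, "tz": 1.42, "ry": -1.73, "jaw": 1.0},
{"tx": 0.58, "ty": 0.51, "tz": 1.34, "ry": -1.73, "jaw": 1.0},
{"tx": 0.81, "ty": 0.51, "tz": 1.21, "ry": -1.73, "jaw": 1.0},
{"tx": 1.02, "ty": 0.51, "tz": 1.05, "ry": -1.73, "jaw": 1.0},
{"tx": 1.19, "ty": 0.51, "tz": 0.85, "ry": -1.73, "jaw": 1.0},
[ 0.26893634 -0.56417629  0.25632388]
```

View pics/b_scene.png

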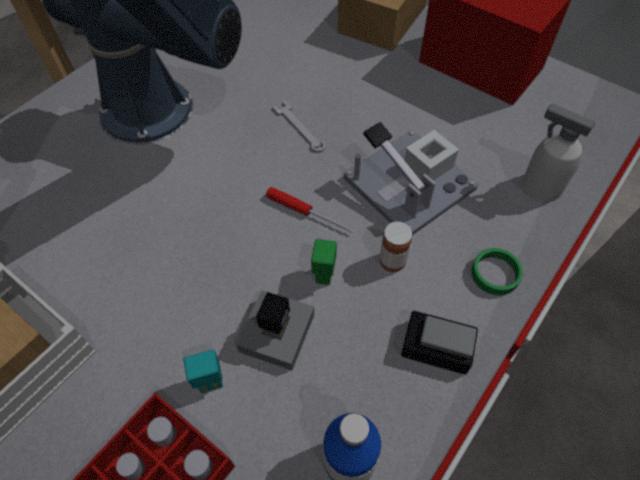

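The picture shows an unchanged scene. The calls were refused, most likely because every row must name all seven keys.

>>> {"fn": "drive_tool", "kwargs": {
  "plan": [
    {"tx": -0.23,"ty": 0,"tz": 0.7,"rx": 0,"ry": -0.86,"rz": 0,"jaw": 1},
    {"tx": -0.16,"ty": 0,"tz": 0.71,"rx": 0,"ry": -0.86,"rz": 0,"jaw": 1},
    {"tx": -0.1,"ty": 0,"tz": 0.72,"rx": 0,"ry": -0.86,"rz": 0,"jaw": 1},
    {"tx": -0.03,"ty": 0,"tz": 0.73,"rx": 0,"ry": -0.86,"rz": 0,"jaw": 1},
    {"tx": 0.03,"ty": 0,"tz": 0.73,"rx": 0,"ry": -0.86,"rz": 0,"jaw": 1},
    {"tx": 0.1,"ty": 0,"tz": 0.72,"rx": 0,"ry": -0.86,"rz": 0,"jaw": 1},
    {"tx": 0.17,"ty": 0,"tz": 0.71,"rx": 0,"ry": -0.86,"rz": 0,"jaw": 1},
    {"tx": 0.23,"ty": 0,"tz": 0.69,"rx": 0,"ry": -0.86,"rz": 0,"jaw": 1}
  ]
}}

```text
time_s: 1.67
ee_pos: [0.4395, -0.4026, 0.2564]
ee_rot: [-90.0, -0.0, -23.0]
ft_force: [-0.1, -1.6, -0.7]
width: 0.0857
```

>>> {"fn": "drive_tool", "kwargs": {
  "plan": [
    {"tx": 0.29,"ty": 0.15,"tz": 0.67,"rx": 0,"ry": -0.86,"rz": 0,"jaw": 1},
    {"tx": 0.35,"ty": 0.15,"tz": 0.64,"rx": 0,"ry": -0.86,"rz": 0,"jaw": 1},
    {"tx": 0.41,"ty": 0.15,"tz": 0.61,"rx": 0,"ry": -0.86,"rz": 0,"jaw": 1},
    {"tx": 0.46,"ty": 0.15,"tz": 0.57,"rx": 0,"ry": -0.86,"rz": 0,"jaw": 1},
    {"tx": 0.51,"ty": 0.15,"tz": 0.52,"rx": 0,"ry": -0.86,"rz": 0,"jaw": 1},
    {"tx": 0.55,"ty": 0.15,"tz": 0.48,"rx": 0,"ry": -0.86,"rz": 0,"jaw": 1},
    {"tx": 0.59,"ty": 0.15,"tz": 0.42,"rx": 0,"ry": -0.86,"rz": 0,"jaw": 1},
    {"tx": 0.63,"ty": 0.15,"tz": 0.37,"rx": 0,"ry": -0.86,"rz": 0,"jaw": 1}
  ]
}}

```text
time_s: 2.33
ee_pos: [0.6096, -0.2424, 0.2081]
ee_rot: [-90.0, -0.0, 18.3]
ft_force: [0.2, -1.1, 0.4]
width: 0.0853
```

```bash
sed -i 's/rows.append(dict(/rows.append(dict(rx=0,rz=0,/' plan.py; python3 plan.py .6085 -.2425 .092 18.3 8 1; python3 -c "
from workcell import *;import cv2
for n in('top','scene'):cv2.imwrite(f'pics/c_{n}.png',capture(n))
s=sense();print(s['ee_pos'],s['ee_rot'])"
```

```text
from [ 0.6096 -0.2424  0.2081] 18.3 d [-1.100e-03 -1.000e-04 -1.161e-01] -0.0 rot [-90.01  -0.    18.3 ] F [ 0.2 -1.1  0.4] w 0.0853 t 2.3333
sum 2.8799999999999994
{"rx": 0, "rz": 0, "tx": -0.0, "ty": 0.36, "tz": 0.0, "ry": 0.0, "jaw": 1.0},
{"rx": 0, "rz": 0, "tx": -0.0, "ty": 0.36, "tz": 0.0, "ry": 0.0, "jaw": 1.0},
{"rx": 0, "rz": 0, "tx": -0.0, "ty": 0.36, "tz": 0.0, "ry": 0.0, "jaw": 1.0},
{"rx": 0, "rz": 0, "tx": -0.0, "ty": 0.36, "tz": 0.0, "ry": 0.0, "jaw": 1.0},
{"rx": 0, "rz": 0, "tx": -0.0, "ty": 0.36, "tz": 0.0, "ry": 0.0, "jaw": 1.0},
{"rx": 0, "rz": 0, "tx": -0.0, "ty": 0.36, "tz": 0.0, "ry": 0.0, "jaw": 1.0},
{"rx": 0, "rz": 0, "tx": -0.0, "ty": 0.36, "tz": 0.0, "ry": 0.0, "jaw": 1.0},
{"rx": 0, "rz": 0, "tx": -0.0, "ty": 0.36, "tz": 0.0, "ry": 0.0, "jaw": 1.0},
[ 0.61085363 -0.23977248  0.20710362] [-8.98990710e+01 -3.85925210e-02  1.83847073e+01]
```

View pics/c_scene.png

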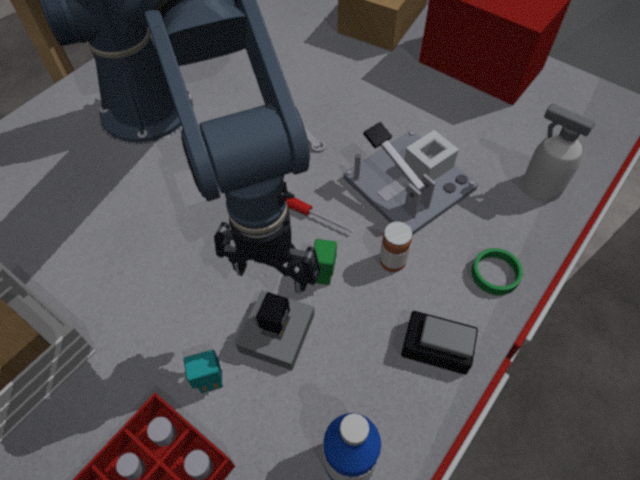

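View pics/c_top.png

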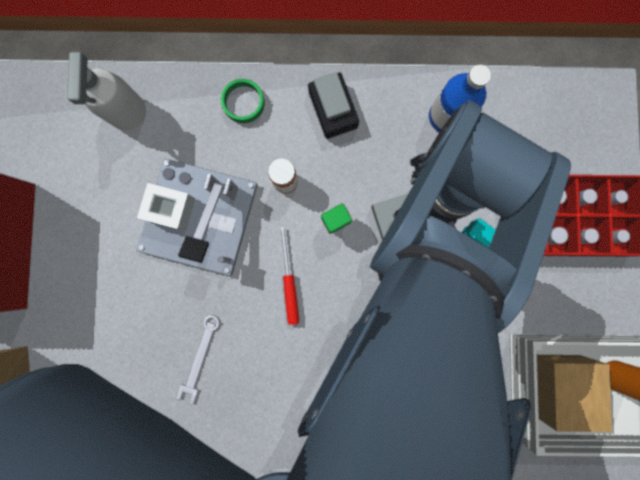

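The scene shows the open gripper above the battery at about (272,312), with the top view blocked by the arm. The pose settled at (0.6109, -0.2398), so I'll correct about 3 mm and descend.

>>> {"fn": "drive_tool", "kwargs": {
  "plan": [
    {"tx": -0.08,"ty": 0.3,"tz": -0.05,"rx": 0,"ry": 0,"rz": 0,"jaw": 1},
    {"tx": 0,"ty": 0.45,"tz": 0,"rx": 0,"ry": 0,"rz": 0,"jaw": 1},
    {"tx": 0,"ty": 0.45,"tz": 0,"rx": 0,"ry": 0,"rz": 0,"jaw": 1},
    {"tx": 0,"ty": 0.4,"tz": 0,"rx": 0,"ry": 0,"rz": 0,"jaw": 1},
    {"tx": 0,"ty": 0.2,"tz": 0,"rx": 0,"ry": 0,"rz": 0,"jaw": 1},
    {"tx": 0,"ty": 0.1,"tz": 0,"rx": 0,"ry": 0,"rz": 0,"jaw": 1},
    {"tx": 0,"ty": 0,"tz": 0,"rx": 0,"ry": 0,"rz": 0,"jaw": 1},
    {"tx": 0,"ty": 0,"tz": 0,"rx": 0,"ry": 0,"rz": 0,"jaw": 1}
  ]
}}

```text
time_s: 3.1
ee_pos: [0.6065, -0.247, 0.133]
ee_rot: [-90.1, -0.0, 18.0]
ft_force: [-0.5, -0.3, 0.2]
width: 0.0854
```

```bash
python3 -c "
from workcell import *;import cv2
im=capture('scene');cv2.imwrite('pics/d.png',cv2.resize(im[200:400,180:390],None,fx=3.5,fy=3,interpolation=cv2.INTER_CUBIC))
s=sense();print(s['ee_pos'],s['ee_rot'],s['ft_force'])"
```

```text
[ 0.60671643 -0.24700038  0.13334801] [-9.00873973e+01 -6.97796859e-02  1.80235332e+01] [-1.15375062 -0.81732796  0.09444135]
```

View pics/d.png

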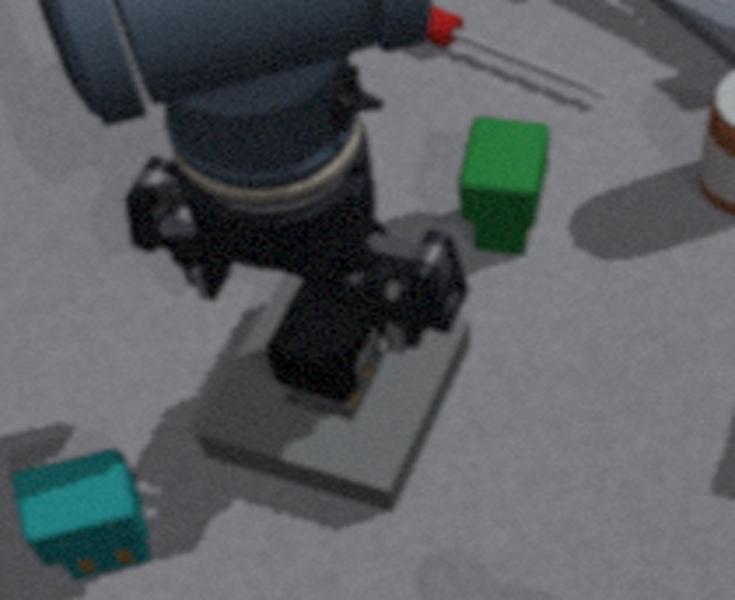

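The gripper straddles the battery, with z 41 mm too high because my rows summed short. I'll correct xy, then finish the descent.

>>> {"fn": "drive_tool", "kwargs": {
  "plan": [
    {"tx": 0.08,"ty": 0.1,"tz": 0.09,"rx": 0,"ry": -0.05,"rz": 0,"jaw": 1},
    {"tx": 0,"ty": 0.25,"tz": 0,"rx": 0,"ry": 0,"rz": 0,"jaw": 1},
    {"tx": 0,"ty": 0.25,"tz": 0,"rx": 0,"ry": 0,"rz": 0,"jaw": 1},
    {"tx": 0,"ty": 0.2,"tz": 0,"rx": 0,"ry": 0,"rz": 0,"jaw": 1},
    {"tx": 0,"ty": 0.15,"tz": 0,"rx": 0,"ry": 0,"rz": 0,"jaw": 1},
    {"tx": 0,"ty": 0.08,"tz": 0,"rx": 0,"ry": 0,"rz": 0,"jaw": 1},
    {"tx": 0,"ty": 0,"tz": 0,"rx": 0,"ry": 0,"rz": 0,"jaw": 1},
    {"tx": 0,"ty": 0,"tz": 0,"rx": 0,"ry": 0,"rz": 0,"jaw": 1}
  ]
}}

```text
time_s: 3.82
ee_pos: [0.608, -0.242, 0.0907]
ee_rot: [-90.0, 0.0, 18.3]
ft_force: [-0.5, 1.3, 0.5]
width: 0.0855
```

```bash
python3 -c "
from workcell import *;import cv2
im=capture('scene');cv2.imwrite('pics/e.png',cv2.resize(im[200:400,180:390],None,fx=3.5,fy=3,interpolation=cv2.INTER_CUBIC))
s=sense();print(s['ee_pos'],s['ee_rot'],s['ft_force'],s['qvel'])"
```

```text
[ 0.60825551 -0.24214861  0.09113887] [-9.00118841e+01 -8.46491626e-03  1.83419949e+01] [-0.32508637  0.72899098  0.05617044] [-0.0248658  -0.5905554  -0.21603893  0.0352935   0.00951775  0.00615787]
```

View pics/e.png

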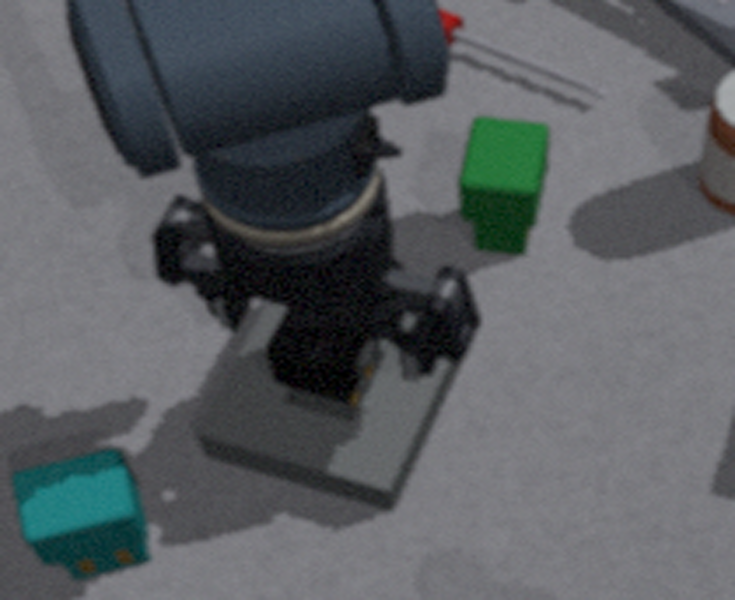

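The picture shows the fingers astride the head, about even on both sides. Closing now.

>>> {"fn": "drive_tool", "kwargs": {
  "plan": [
    {"tx": 0,"ty": 0,"tz": 0,"rx": 0,"ry": 0,"rz": 0,"jaw": 0.3},
    {"tx": 0,"ty": 0,"tz": 0,"rx": 0,"ry": 0,"rz": 0,"jaw": 0.1},
    {"tx": 0,"ty": 0,"tz": 0,"rx": 0,"ry": 0,"rz": 0,"jaw": 0.1},
    {"tx": 0,"ty": 0,"tz": 0,"rx": 0,"ry": 0,"rz": 0,"jaw": 0.1},
    {"tx": 0,"ty": 0,"tz": 0,"rx": 0,"ry": 0,"rz": 0,"jaw": 0.1},
    {"tx": 0,"ty": 0,"tz": 0,"rx": 0,"ry": 0,"rz": 0,"jaw": 0.1},
    {"tx": 0,"ty": 0,"tz": 0,"rx": 0,"ry": 0,"rz": 0,"jaw": 0.1},
    {"tx": 0,"ty": 0,"tz": 0,"rx": 0,"ry": 0,"rz": 0,"jaw": 0.1}
  ]
}}

```text
time_s: 4.53
ee_pos: [0.6084, -0.2422, 0.0916]
ee_rot: [-90.0, -0.0, 18.3]
ft_force: [0.8, -0.3, 3.7]
width: 0.0396
```

>>> {"fn": "drive_tool", "kwargs": {
  "plan": [
    {"tx": 0,"ty": -0.05,"tz": 0,"rx": 0,"ry": 0,"rz": 0,"jaw": 0.1},
    {"tx": 0,"ty": -0.15,"tz": 0,"rx": 0,"ry": 0,"rz": 0,"jaw": 0.1},
    {"tx": 0,"ty": -0.25,"tz": 0,"rx": 0,"ry": 0,"rz": 0,"jaw": 0.1},
    {"tx": 0,"ty": -0.25,"tz": 0,"rx": 0,"ry": 0,"rz": 0,"jaw": 0.1},
    {"tx": 0,"ty": -0.25,"tz": 0,"rx": 0,"ry": 0,"rz": 0,"jaw": 0.1},
    {"tx": 0,"ty": -0.15,"tz": 0,"rx": 0,"ry": 0,"rz": 0,"jaw": 0.1},
    {"tx": 0,"ty": -0.05,"tz": 0,"rx": 0,"ry": 0,"rz": 0,"jaw": 0.1},
    {"tx": 0,"ty": 0,"tz": 0,"rx": 0,"ry": 0,"rz": 0,"jaw": 0.1}
  ]
}}

```text
time_s: 5.2
ee_pos: [0.6086, -0.2423, 0.1384]
ee_rot: [-90.1, -0.1, 18.3]
ft_force: [0.9, -0.1, -2.9]
width: 0.0398
```

```bash
python3 -c "
from workcell import *;import cv2
im=capture('scene');cv2.imwrite('pics/f.png',cv2.resize(im[200:400,180:390],None,fx=3.5,fy=3,interpolation=cv2.INTER_CUBIC))
s=sense();print(s['ee_pos'],s['ee_rot'],s['ft_force'],s['width'])"; python3 plan.py .6085 -.2425 .256 18.3 4 .1
```

```text
[ 0.60817545 -0.2420316   0.13763342] [-9.00317840e+01 -2.52880959e-02  1.83470893e+01] [ 0.06482502  0.10291009 -2.78803493] 0.03930332570396172
from [ 0.6082 -0.242   0.1376] 18.35 d [ 0.0003 -0.0005  0.1184] -0.05 rot [-9.003e+01 -3.000e-02  1.835e+01] F [ 0.1  0.1 -2.8] w 0.0393 t 5.25
sum -2.96
{"rx": 0, "rz": 0, "tx": 0.0, "ty": -0.74, "tz": -0.0, "ry": 0.0, "jaw": 0.1},
{"rx": 0, "rz": 0, "tx": 0.0, "ty": -0.74, "tz": -0.0, "ry": 0.0, "jaw": 0.1},
{"rx": 0, "rz": 0, "tx": 0.0, "ty": -0.74, "tz": -0.0, "ry": 0.0, "jaw": 0.1},
{"rx": 0, "rz": 0, "tx": 0.0, "ty": -0.74, "tz": -0.0, "ry": 0.0, "jaw": 0.1},
```

View pics/f.png

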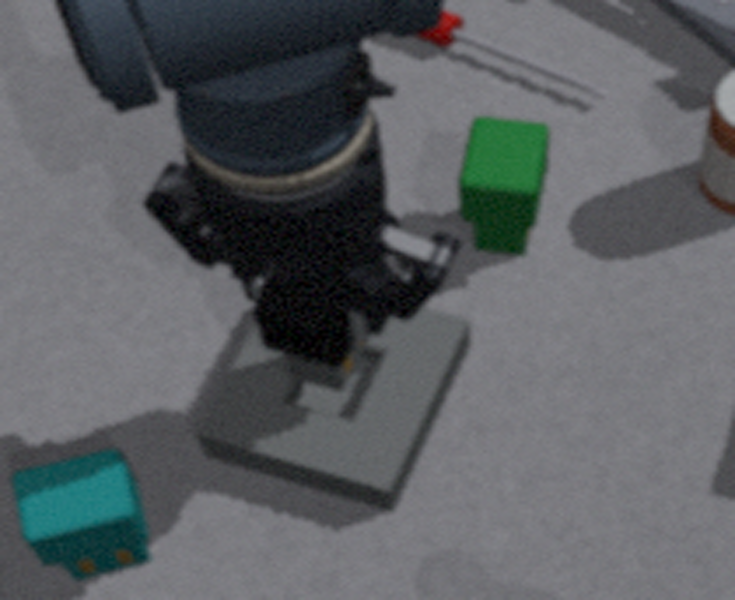

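The battery is out of the pocket and held, with about 2.8 N of weight showing. Lifting further.

>>> {"fn": "drive_tool", "kwargs": {
  "plan": [
    {"tx": 0,"ty": -0.2,"tz": 0,"rx": 0,"ry": 0,"rz": 0,"jaw": 0.1},
    {"tx": 0,"ty": -0.45,"tz": 0,"rx": 0,"ry": 0,"rz": 0,"jaw": 0.1},
    {"tx": 0,"ty": -0.6,"tz": 0,"rx": 0,"ry": 0,"rz": 0,"jaw": 0.1},
    {"tx": 0,"ty": -0.6,"tz": 0,"rx": 0,"ry": 0,"rz": 0,"jaw": 0.1},
    {"tx": 0,"ty": -0.55,"tz": 0,"rx": 0,"ry": 0,"rz": 0,"jaw": 0.1},
    {"tx": 0,"ty": -0.4,"tz": 0,"rx": 0,"ry": 0,"rz": 0,"jaw": 0.1},
    {"tx": 0,"ty": -0.16,"tz": 0,"rx": 0,"ry": 0,"rz": 0,"jaw": 0.1},
    {"tx": 0,"ty": 0,"tz": 0,"rx": 0,"ry": 0,"rz": 0,"jaw": 0.1}
  ]
}}

```text
time_s: 5.92
ee_pos: [0.6088, -0.2424, 0.2575]
ee_rot: [-90.2, -0.1, 18.3]
ft_force: [-0.1, -0.4, -2.6]
width: 0.0395
```

```bash
python3 plan.py .626 .2325 .256 -13.6 20 .1
```

```text
from [ 0.6088 -0.2424  0.2575] 18.35 d [ 0.0172  0.4749 -0.0015] -31.95 rot [-90.16  -0.13  18.35] F [-0.1 -0.4 -2.6] w 0.0395 t 5.9167
sum 0.0
{"rx": 0, "rz": 0, "tx": 0.21, "ty": 0.0, "tz": 0.56, "ry": 0.27, "jaw": 0.1},
{"rx": 0, "rz": 0, "tx": 0.19, "ty": 0.0, "tz": 0.56, "ry": 0.27, "jaw": 0.1},
{"rx": 0, "rz": 0, "tx": 0.18, "ty": 0.0, "tz": 0.57, "ry": 0.27, "jaw": 0.1},
{"rx": 0, "rz": 0, "tx": 0.16, "ty": 0.0, "tz": 0.57, "ry": 0.27, "jaw": 0.1},
{"rx": 0, "rz": 0, "tx": 0.14, "ty": 0.0, "tz": 0.58, "ry": 0.27, "jaw": 0.1},
{"rx": 0, "rz": 0, "tx": 0.13, "ty": 0.0, "tz": 0.58, "ry": 0.27, "jaw": 0.1},
{"rx": 0, "rz": 0, "tx": 0.11, "ty": 0.0, "tz": 0.58, "ry": 0.27, "jaw": 0.1},
{"rx": 0, "rz": 0, "tx": 0.1, "ty": 0.0, "tz": 0.59, "ry": 0.27, "jaw": 0.1},
{"rx": 0, "rz": 0, "tx": 0.08, "ty": 0.0, "tz": 0.59, "ry": 0.27, "jaw": 0.1},
{"rx": 0, "rz": 0, "tx": 0.06, "ty": 0.0, "tz": 0.59, "ry": 0.27, "jaw": 0.1},
{"rx": 0, "rz": 0, "tx": 0.05, "ty": 0.0, "tz": 0.59, "ry": 0.27, "jaw": 0.1},
{"rx": 0, "rz": 0, "tx": 0.03, "ty": 0.0, "tz": 0.59, "ry": 0.27, "jaw": 0.1},
{"rx": 0, "rz": 0, "tx": 0.01, "ty": 0.0, "tz": 0.59, "ry": 0.27, "jaw": 0.1},
{"rx": 0, "rz": 0, "tx": -0.0, "ty": 0.0, "tz": 0.59, "ry": 0.27, "jaw": 0.1},
{"rx": 0, "rz": 0, "tx": -0.02, "ty": 0.0, "tz": 0.59, "ry": 0.27, "jaw": 0.1},
{"rx": 0, "rz": 0, "tx": -0.04, "ty": 0.0, "tz": 0.59, "ry": 0.27, "jaw": 0.1},
{"rx": 0, "rz": 0, "tx": -0.05, "ty": 0.0, "tz": 0.59, "ry": 0.27, "jaw": 0.1},
{"rx": 0, "rz": 0, "tx": -0.07, "ty": 0.0, "tz": 0.59, "ry": 0.27, "jaw": 0.1},
{"rx": 0, "rz": 0, "tx": -0.09, "ty": 0.0, "tz": 0.59, "ry": 0.27, "jaw": 0.1},
{"rx": 0, "rz": 0, "tx": -0.1, "ty": 0.0, "tz": 0.59, "ry": 0.27, "jaw": 0.1},
```

>>> {"fn": "drive_tool", "kwargs": {
  "plan": [
    {"tx": 0.07,"ty": 0,"tz": 0.2,"rx": 0,"ry": 0,"rz": 0,"jaw": 0.1},
    {"tx": 0.14,"ty": 0,"tz": 0.4,"rx": 0,"ry": 0.27,"rz": 0,"jaw": 0.1},
    {"tx": 0.2,"ty": 0,"tz": 0.56,"rx": 0,"ry": 0.27,"rz": 0,"jaw": 0.1},
    {"tx": 0.18,"ty": 0,"tz": 0.57,"rx": 0,"ry": 0.27,"rz": 0,"jaw": 0.1},
    {"tx": 0.16,"ty": 0,"tz": 0.57,"rx": 0,"ry": 0.27,"rz": 0,"jaw": 0.1},
    {"tx": 0.14,"ty": 0,"tz": 0.58,"rx": 0,"ry": 0.27,"rz": 0,"jaw": 0.1},
    {"tx": 0.13,"ty": 0,"tz": 0.58,"rx": 0,"ry": 0.27,"rz": 0,"jaw": 0.1},
    {"tx": 0.11,"ty": 0,"tz": 0.58,"rx": 0,"ry": 0.27,"rz": 0,"jaw": 0.1}
  ]
}}

```text
time_s: 6.58
ee_pos: [0.6128, -0.0719, 0.2532]
ee_rot: [-89.9, 0.2, 6.9]
ft_force: [-0.0, -0.0, -2.8]
width: 0.039
```

>>> {"fn": "drive_tool", "kwargs": {
  "plan": [
    {"tx": 0.1,"ty": 0,"tz": 0.59,"rx": 0,"ry": 0.27,"rz": 0,"jaw": 0.1},
    {"tx": 0.08,"ty": 0,"tz": 0.59,"rx": 0,"ry": 0.27,"rz": 0,"jaw": 0.1},
    {"tx": 0.06,"ty": 0,"tz": 0.59,"rx": 0,"ry": 0.27,"rz": 0,"jaw": 0.1},
    {"tx": 0.05,"ty": 0,"tz": 0.59,"rx": 0,"ry": 0.27,"rz": 0,"jaw": 0.1},
    {"tx": 0.03,"ty": 0,"tz": 0.59,"rx": 0,"ry": 0.27,"rz": 0,"jaw": 0.1},
    {"tx": 0.01,"ty": 0,"tz": 0.59,"rx": 0,"ry": 0.27,"rz": 0,"jaw": 0.1},
    {"tx": 0,"ty": 0,"tz": 0.59,"rx": 0,"ry": 0.27,"rz": 0,"jaw": 0.1},
    {"tx": -0.02,"ty": 0,"tz": 0.55,"rx": 0,"ry": 0.27,"rz": 0,"jaw": 0.1}
  ]
}}

```text
time_s: 7.25
ee_pos: [0.6204, 0.1158, 0.2532]
ee_rot: [-90.0, 0.3, -6.0]
ft_force: [-0.9, 0.1, -2.0]
width: 0.0395
```

```bash
python3 plan.py .626 .2325 .256 -13.6 6 .1
```

```text
from [0.6204 0.1158 0.2532] -6.01 d [0.0056 0.1167 0.0028] -7.59 rot [-90.     0.28  -6.01] F [-0.9  0.1 -2. ] w 0.0395 t 7.25
sum -0.060000000000000005
{"rx": 0, "rz": 0, "tx": -0.03, "ty": -0.01, "tz": 0.49, "ry": 0.21, "jaw": 0.1},
{"rx": 0, "rz": 0, "tx": -0.04, "ty": -0.01, "tz": 0.49, "ry": 0.21, "jaw": 0.1},
{"rx": 0, "rz": 0, "tx": -0.05, "ty": -0.01, "tz": 0.48, "ry": 0.21, "jaw": 0.1},
{"rx": 0, "rz": 0, "tx": -0.06, "ty": -0.01, "tz": 0.48, "ry": 0.21, "jaw": 0.1},
{"rx": 0, "rz": 0, "tx": -0.07, "ty": -0.01, "tz": 0.48, "ry": 0.21, "jaw": 0.1},
{"rx": 0, "rz": 0, "tx": -0.08, "ty": -0.01, "tz": 0.48, "ry": 0.21, "jaw": 0.1},
```

>>> {"fn": "drive_tool", "kwargs": {
  "plan": [
    {"tx": -0.03,"ty": 0,"tz": 0.55,"rx": 0,"ry": 0.25,"rz": 0,"jaw": 0.1},
    {"tx": -0.05,"ty": 0,"tz": 0.55,"rx": 0,"ry": 0.25,"rz": 0,"jaw": 0.1},
    {"tx": -0.06,"ty": 0,"tz": 0.55,"rx": 0,"ry": 0.25,"rz": 0,"jaw": 0.1},
    {"tx": -0.07,"ty": 0,"tz": 0.5,"rx": 0,"ry": 0.25,"rz": 0,"jaw": 0.1},
    {"tx": -0.07,"ty": 0,"tz": 0.4,"rx": 0,"ry": 0.15,"rz": 0,"jaw": 0.1},
    {"tx": -0.05,"ty": 0,"tz": 0.2,"rx": 0,"ry": 0.1,"rz": 0,"jaw": 0.1},
    {"tx": 0,"ty": 0,"tz": 0.1,"rx": 0,"ry": 0,"rz": 0,"jaw": 0.1},
    {"tx": 0,"ty": 0,"tz": 0,"rx": 0,"ry": 0,"rz": 0,"jaw": 0.1}
  ]
}}

```text
time_s: 7.92
ee_pos: [0.6265, 0.2291, 0.2542]
ee_rot: [-90.1, 0.1, -13.4]
ft_force: [0.4, 0.0, -1.8]
width: 0.0394
```

>>> {"fn": "drive_tool", "kwargs": {
  "plan": [
    {"tx": 0,"ty": 0,"tz": 0,"rx": 0,"ry": 0,"rz": 0,"jaw": 0.1},
    {"tx": 0,"ty": 0,"tz": 0,"rx": 0,"ry": 0,"rz": 0,"jaw": 0.1},
    {"tx": 0,"ty": 0,"tz": 0,"rx": 0,"ry": 0,"rz": 0,"jaw": 0.1},
    {"tx": 0,"ty": 0,"tz": 0,"rx": 0,"ry": 0,"rz": 0,"jaw": 0.1},
    {"tx": 0,"ty": 0,"tz": 0,"rx": 0,"ry": 0,"rz": 0,"jaw": 0.1},
    {"tx": 0,"ty": 0,"tz": 0,"rx": 0,"ry": 0,"rz": 0,"jaw": 0.1},
    {"tx": 0,"ty": 0,"tz": 0,"rx": 0,"ry": 0,"rz": 0,"jaw": 0.1},
    {"tx": 0,"ty": 0,"tz": 0,"rx": 0,"ry": 0,"rz": 0,"jaw": 0.1}
  ]
}}

```text
time_s: 8.58
ee_pos: [0.6273, 0.2284, 0.2556]
ee_rot: [-90.0, -0.0, -13.5]
ft_force: [-0.0, 0.9, -2.3]
width: 0.0396
```

```bash
python3 plan.py .626 .2325 .175 -13.6 1 .1;python3 -c "
from workcell import *;import cv2
for n in('top','scene'):cv2.imwrite(f'pics/g_{n}.png',capture(n))
"
```

```text
from [0.6273 0.2284 0.2556] -13.46 d [-0.0013  0.0041 -0.0806] -0.14 rot [-90.    -0.   -13.46] F [-0.   0.9 -2.3] w 0.0396 t 8.5833
sum 2.01
{"rx": 0, "rz": 0, "tx": -0.06, "ty": 2.01, "tz": 0.09, "ry": 0.02, "jaw": 0.1},
```

View pics/g_scene.png

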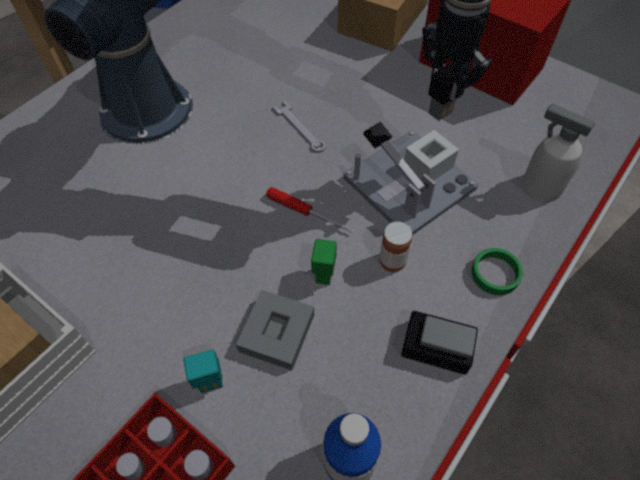

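View pics/g_top.png

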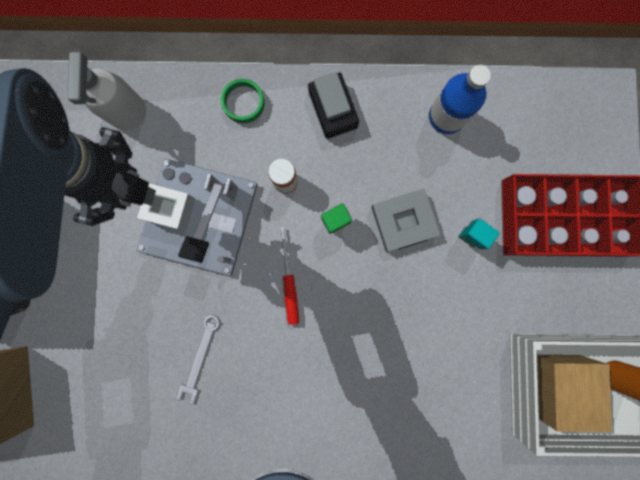

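Both views show the can at (396,245) and screwdriver at (300,208) undisturbed, and the battery held above the well. I'll check the in-hand offset with an overlay.

```bash
cat > ov.py <<'E'
import sys
from h import *
x,y,z,yaw=[float(v) for v in sys.argv[1:5]];pre=sys.argv[5];th=np.radians(yaw)
g=z-.0056;out=[]
for n,f in(('top',(90,150,200,240)),('scene',(400,80,500,170))):
    im=cv2.imread(f'pics/{pre}_{n}.png');x0,y0,x1,y1=f;k=7 if n=='scene' else 7
    c=cv2.convertScaleAbs(cv2.resize(im[y0:y1,x0:x1],None,fx=k,fy=k,interpolation=cv2.INTER_CUBIC),alpha=1.8)
    def dr(pts,col):
        cv2.polylines(c,[((proj(n,pts)-[x0,y0]+.5)*k).astype(int)],True,col,1)
    sq=[(1,1),(1,-1),(-1,-1),(-1,1)]
    dr(w(x,y,th,[(a*.014,b*.019,g-.071) for a,b in sq]),(0,0,255))
    dr(w(x,y,th,[(a*.014,b*.019,g-.026) for a,b in sq]),(0,0,255))
    dr(w(x,y,th,[(a*.02,b*.025,g-.026) for a,b in sq]),(0,255,0))
    out.append(cv2.resize(c,(770 if 0 else c.shape[1],c.shape[0])))
    cv2.imwrite(f'pics/ov_{pre}_{n}.png',c)
E
python3 ov.py .6273 .2284 .2556 -13.46 g
```

```text
(no output)
```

View pics/ov_g_top.png

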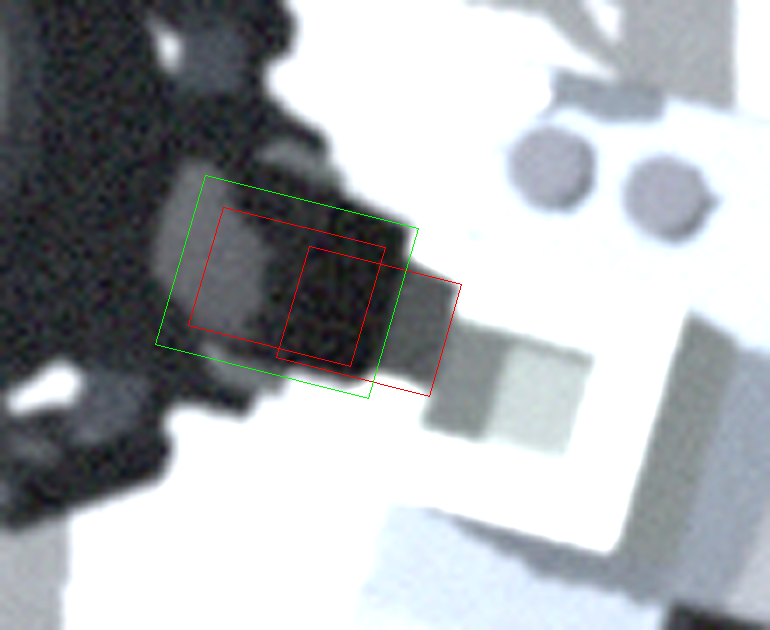

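View pics/ov_g_scene.png

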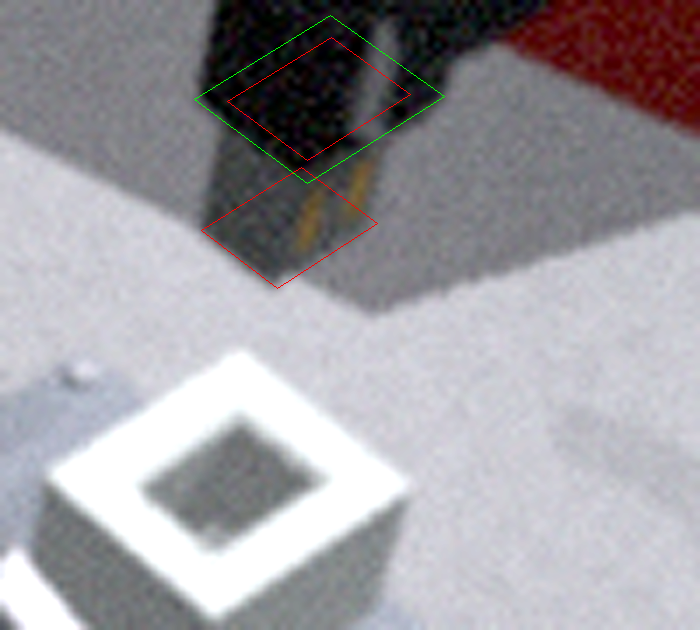

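The overlay matches the held battery within about 1-2 mm. Descending to just above the mouth.

>>> {"fn": "drive_tool", "kwargs": {
  "plan": [
    {"tx": -0.07,"ty": 0.1,"tz": 0.09,"rx": 0,"ry": 0.02,"rz": 0,"jaw": 0.1},
    {"tx": 0,"ty": 0.4,"tz": 0,"rx": 0,"ry": 0,"rz": 0,"jaw": 0.1},
    {"tx": 0,"ty": 0.5,"tz": 0,"rx": 0,"ry": 0,"rz": 0,"jaw": 0.1},
    {"tx": 0,"ty": 0.5,"tz": 0,"rx": 0,"ry": 0,"rz": 0,"jaw": 0.1},
    {"tx": 0,"ty": 0.4,"tz": 0,"rx": 0,"ry": 0,"rz": 0,"jaw": 0.1},
    {"tx": 0,"ty": 0.25,"tz": 0,"rx": 0,"ry": 0,"rz": 0,"jaw": 0.1},
    {"tx": 0,"ty": 0.1,"tz": 0,"rx": 0,"ry": 0,"rz": 0,"jaw": 0.1},
    {"tx": 0,"ty": 0,"tz": 0,"rx": 0,"ry": 0,"rz": 0,"jaw": 0.1}
  ]
}}

```text
time_s: 9.35
ee_pos: [0.6248, 0.2328, 0.1644]
ee_rot: [-90.0, 0.1, -13.6]
ft_force: [0.6, -1.4, -2.1]
width: 0.0393
```

>>> {"fn": "drive_tool", "kwargs": {
  "plan": [
    {"tx": 0,"ty": 0,"tz": 0,"rx": 0,"ry": 0,"rz": 0,"jaw": 0.1},
    {"tx": 0,"ty": 0,"tz": 0,"rx": 0,"ry": 0,"rz": 0,"jaw": 0.1},
    {"tx": 0,"ty": 0,"tz": 0,"rx": 0,"ry": 0,"rz": 0,"jaw": 0.1},
    {"tx": 0,"ty": 0,"tz": 0,"rx": 0,"ry": 0,"rz": 0,"jaw": 0.1},
    {"tx": 0,"ty": 0,"tz": 0,"rx": 0,"ry": 0,"rz": 0,"jaw": 0.1},
    {"tx": 0,"ty": 0,"tz": 0,"rx": 0,"ry": 0,"rz": 0,"jaw": 0.1},
    {"tx": 0,"ty": 0,"tz": 0,"rx": 0,"ry": 0,"rz": 0,"jaw": 0.1},
    {"tx": 0,"ty": 0,"tz": 0,"rx": 0,"ry": 0,"rz": 0,"jaw": 0.1}
  ]
}}

```text
time_s: 10.02
ee_pos: [0.6254, 0.2327, 0.1656]
ee_rot: [-90.0, -0.0, -13.6]
ft_force: [-0.9, -0.2, -2.5]
width: 0.0393
```

```bash
python3 plan.py .6255 .2325 .12 -13.6 1 .1;python3 -c "
from workcell import *;import cv2,os
for n in('top','scene'):cv2.imwrite(f'pics/i_{n}.png',capture(n))
s=sense();print(s['ee_pos'])
os.system('python3 ov.py %f %f %f %f i'%(*s['ee_pos'],s['ee_rot'][2]))
"
```

```text
from [0.6254 0.2327 0.1656] -13.57 d [ 0.0001 -0.0002 -0.0456] -0.03 rot [-90.    -0.   -13.57] F [-0.9 -0.2 -2.5] w 0.0393 t 10.0167
sum 1.14
{"rx": 0, "rz": 0, "tx": 0.0, "ty": 1.14, "tz": -0.0, "ry": 0.0, "jaw": 0.1},
[0.62537186 0.23268785 0.16550747]
```

View pics/ov_i_top.png

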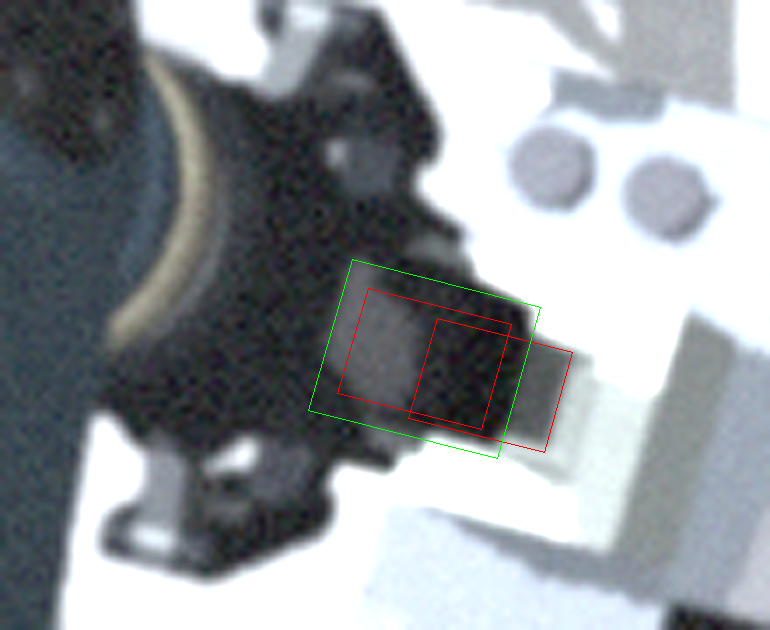

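View pics/ov_i_scene.png

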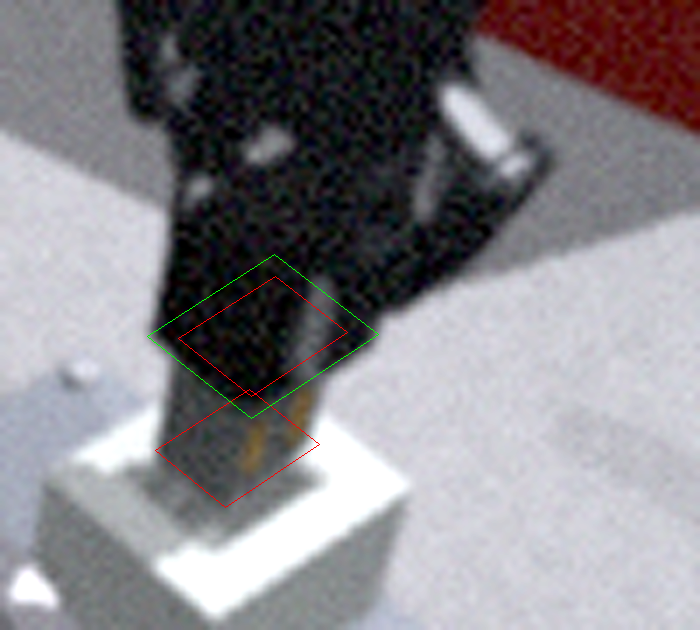

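The foot sits just above the mouth and is centred in both views. Inserting slowly.

>>> {"fn": "drive_tool", "kwargs": {
  "plan": [
    {"tx": 0,"ty": 0.1,"tz": 0,"rx": 0,"ry": 0,"rz": 0,"jaw": 0.1},
    {"tx": 0,"ty": 0.1,"tz": 0,"rx": 0,"ry": 0,"rz": 0,"jaw": 0.1},
    {"tx": 0,"ty": 0.1,"tz": 0,"rx": 0,"ry": 0,"rz": 0,"jaw": 0.1},
    {"tx": 0,"ty": 0.1,"tz": 0,"rx": 0,"ry": 0,"rz": 0,"jaw": 0.1},
    {"tx": 0,"ty": 0.1,"tz": 0,"rx": 0,"ry": 0,"rz": 0,"jaw": 0.1},
    {"tx": 0,"ty": 0.1,"tz": 0,"rx": 0,"ry": 0,"rz": 0,"jaw": 0.1},
    {"tx": 0,"ty": 0.1,"tz": 0,"rx": 0,"ry": 0,"rz": 0,"jaw": 0.1},
    {"tx": 0,"ty": 0,"tz": 0,"rx": 0,"ry": 0,"rz": 0,"jaw": 0.1}
  ]
}}

```text
time_s: 10.78
ee_pos: [0.6252, 0.2332, 0.1361]
ee_rot: [-90.0, 0.1, -13.6]
ft_force: [0.7, 2.4, -3.6]
width: 0.0394
```

>>> {"fn": "drive_tool", "kwargs": {
  "plan": [
    {"tx": 0,"ty": 0.12,"tz": 0,"rx": 0,"ry": 0,"rz": 0,"jaw": 0.1},
    {"tx": 0,"ty": 0.12,"tz": 0,"rx": 0,"ry": 0,"rz": 0,"jaw": 0.1},
    {"tx": 0,"ty": 0.12,"tz": 0,"rx": 0,"ry": 0,"rz": 0,"jaw": 0.1},
    {"tx": 0,"ty": 0.12,"tz": 0,"rx": 0,"ry": 0,"rz": 0,"jaw": 0.1},
    {"tx": 0,"ty": 0.1,"tz": 0,"rx": 0,"ry": 0,"rz": 0,"jaw": 0.1},
    {"tx": 0,"ty": 0.05,"tz": 0,"rx": 0,"ry": 0,"rz": 0,"jaw": 0.1},
    {"tx": 0,"ty": 0.03,"tz": 0,"rx": 0,"ry": 0,"rz": 0,"jaw": 0.1},
    {"tx": 0,"ty": 0,"tz": 0,"rx": 0,"ry": 0,"rz": 0,"jaw": 0.1}
  ]
}}

```text
time_s: 11.45
ee_pos: [0.6255, 0.2331, 0.1108]
ee_rot: [-90.0, -0.0, -13.6]
ft_force: [1.6, 4.3, -2.5]
width: 0.0395
```

>>> {"fn": "drive_tool", "kwargs": {
  "plan": [
    {"tx": 0,"ty": 0.02,"tz": 0.02,"rx": 0,"ry": 0,"rz": 0,"jaw": 0.1},
    {"tx": 0,"ty": 0.02,"tz": 0,"rx": 0,"ry": 0,"rz": 0,"jaw": 0.1},
    {"tx": 0,"ty": 0.02,"tz": 0,"rx": 0,"ry": 0,"rz": 0,"jaw": 0.1},
    {"tx": 0,"ty": 0.02,"tz": 0,"rx": 0,"ry": 0,"rz": 0,"jaw": 0.1},
    {"tx": 0,"ty": 0.02,"tz": 0,"rx": 0,"ry": 0,"rz": 0,"jaw": 0.1},
    {"tx": 0,"ty": 0,"tz": 0,"rx": 0,"ry": 0,"rz": 0,"jaw": 0.1},
    {"tx": 0,"ty": 0,"tz": 0,"rx": 0,"ry": 0,"rz": 0,"jaw": 0.1},
    {"tx": 0,"ty": 0,"tz": 0,"rx": 0,"ry": 0,"rz": 0,"jaw": 0.1}
  ]
}}

```text
time_s: 12.12
ee_pos: [0.6255, 0.2332, 0.107]
ee_rot: [-90.0, 0.0, -13.6]
ft_force: [0.6, 2.2, -1.7]
width: 0.0392
```

>>> {"fn": "drive_tool", "kwargs": {
  "plan": [
    {"tx": 0,"ty": 0.02,"tz": 0.01,"rx": 0,"ry": 0,"rz": 0,"jaw": 0.1},
    {"tx": 0,"ty": 0.01,"tz": 0,"rx": 0,"ry": 0,"rz": 0,"jaw": 0.1},
    {"tx": 0,"ty": 0.01,"tz": 0,"rx": 0,"ry": 0,"rz": 0,"jaw": 0.1},
    {"tx": 0,"ty": 0,"tz": 0,"rx": 0,"ry": 0,"rz": 0,"jaw": 0.1},
    {"tx": 0,"ty": 0,"tz": 0,"rx": 0,"ry": 0,"rz": 0,"jaw": 0.1},
    {"tx": 0,"ty": 0,"tz": 0,"rx": 0,"ry": 0,"rz": 0,"jaw": 0.1},
    {"tx": 0,"ty": 0,"tz": 0,"rx": 0,"ry": 0,"rz": 0,"jaw": 0.1},
    {"tx": 0,"ty": 0,"tz": 0,"rx": 0,"ry": 0,"rz": 0,"jaw": 0.1}
  ]
}}

```text
time_s: 12.78
ee_pos: [0.6256, 0.2333, 0.1066]
ee_rot: [-90.0, 0.0, -13.6]
ft_force: [-1.0, -0.2, 5.1]
width: 0.0393
```

The upward force (5.1 N, against about -2.5 N hanging) means the shoulder is on the rim. Releasing.

>>> {"fn": "drive_tool", "kwargs": {
  "plan": [
    {"tx": 0,"ty": 0,"tz": 0,"rx": 0,"ry": 0,"rz": 0,"jaw": 0.6},
    {"tx": 0,"ty": 0,"tz": 0,"rx": 0,"ry": 0,"rz": 0,"jaw": 0.9},
    {"tx": 0,"ty": 0,"tz": 0,"rx": 0,"ry": 0,"rz": 0,"jaw": 0.9},
    {"tx": 0,"ty": 0,"tz": 0,"rx": 0,"ry": 0,"rz": 0,"jaw": 0.9},
    {"tx": 0,"ty": 0,"tz": 0,"rx": 0,"ry": 0,"rz": 0,"jaw": 0.9},
    {"tx": 0,"ty": 0,"tz": 0,"rx": 0,"ry": 0,"rz": 0,"jaw": 0.9},
    {"tx": 0,"ty": 0,"tz": 0,"rx": 0,"ry": 0,"rz": 0,"jaw": 0.9},
    {"tx": 0,"ty": 0,"tz": 0,"rx": 0,"ry": 0,"rz": 0,"jaw": 0.9}
  ]
}}

```text
time_s: 13.45
ee_pos: [0.6256, 0.2338, 0.1054]
ee_rot: [-90.0, 0.0, -13.6]
ft_force: [-0.9, -0.9, -0.3]
width: 0.0767
```

>>> {"fn": "drive_tool", "kwargs": {
  "plan": [
    {"tx": 0,"ty": -0.1,"tz": 0,"rx": 0,"ry": 0,"rz": 0,"jaw": 0.9},
    {"tx": 0,"ty": -0.3,"tz": 0,"rx": 0,"ry": 0,"rz": 0,"jaw": 0.9},
    {"tx": 0,"ty": -0.5,"tz": 0,"rx": 0,"ry": 0,"rz": 0,"jaw": 0.9},
    {"tx": 0,"ty": -0.6,"tz": 0,"rx": 0,"ry": 0,"rz": 0,"jaw": 0.9},
    {"tx": 0,"ty": -0.6,"tz": 0,"rx": 0,"ry": 0,"rz": 0,"jaw": 0.9},
    {"tx": 0,"ty": -0.4,"tz": 0,"rx": 0,"ry": 0,"rz": 0,"jaw": 0.9},
    {"tx": 0,"ty": -0.2,"tz": 0,"rx": 0,"ry": 0,"rz": 0,"jaw": 0.9},
    {"tx": 0,"ty": 0,"tz": 0,"rx": 0,"ry": 0,"rz": 0,"jaw": 0.9}
  ]
}}

```text
time_s: 14.12
ee_pos: [0.6271, 0.2342, 0.217]
ee_rot: [-89.9, -0.3, -13.6]
ft_force: [-0.5, 1.0, -0.5]
width: 0.077
```

```bash
python3 plan.py .5355 .1522 .19 -13.6 8 0;python3 -c "
from workcell import *;import cv2,os
for n in('top','scene'):
  im=capture(n);cv2.imwrite(f'pics/j_{n}.png',im)
cv2.imwrite('pics/j_z.png',cv2.resize(im[50:240,320:520],None,fx=3.5,fy=3))
"
```

```text
from [0.6271 0.2342 0.217 ] -13.57 d [-0.0916 -0.082  -0.027 ] -0.03 rot [-89.86  -0.31 -13.57] F [-0.5  1.  -0.5] w 0.077 t 14.1167
sum 0.64
{"rx": 0, "rz": 0, "tx": -0.22, "ty": 0.08, "tz": -0.32, "ry": 0.0, "jaw": 0.0},
{"rx": 0, "rz": 0, "tx": -0.22, "ty": 0.08, "tz": -0.32, "ry": 0.0, "jaw": 0.0},
{"rx": 0, "rz": 0, "tx": -0.22, "ty": 0.08, "tz": -0.32, "ry": 0.0, "jaw": 0.0},
{"rx": 0, "rz": 0, "tx": -0.22, "ty": 0.08, "tz": -0.32, "ry": 0.0, "jaw": 0.0},
{"rx": 0, "rz": 0, "tx": -0.22, "ty": 0.08, "tz": -0.32, "ry": 0.0, "jaw": 0.0},
{"rx": 0, "rz": 0, "tx": -0.22, "ty": 0.08, "tz": -0.32, "ry": 0.0, "jaw": 0.0},
{"rx": 0, "rz": 0, "tx": -0.22, "ty": 0.08, "tz": -0.32, "ry": 0.0, "jaw": 0.0},
{"rx": 0, "rz": 0, "tx": -0.22, "ty": 0.08, "tz": -0.32, "ry": 0.0, "jaw": 0.0},
```

View pics/j_z.png

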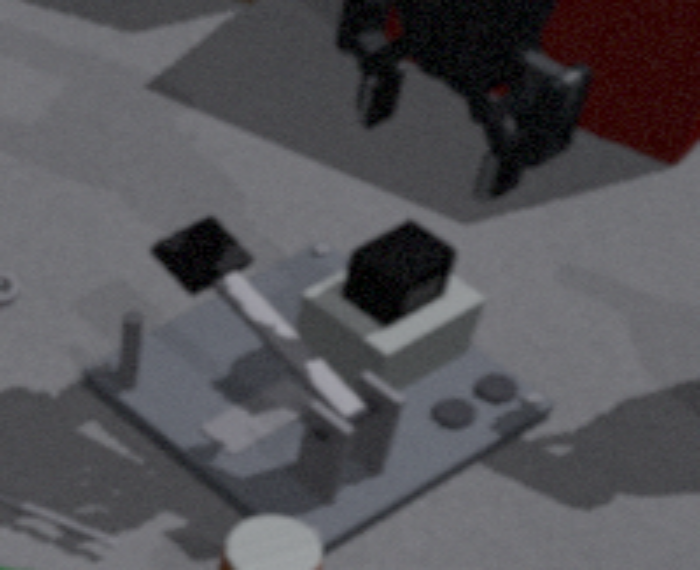

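View pics/j_top.png

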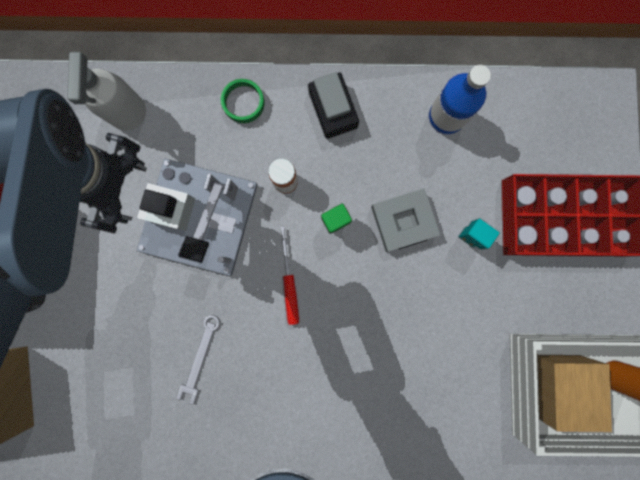

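The battery is seated and upright in the well: head at about (434,139) in the scene and (158,203) on top. Can and screwdriver have not moved. Now over to the pad, closing the fingers on the way.

>>> {"fn": "drive_tool", "kwargs": {
  "plan": [
    {"tx": -0.1,"ty": 0,"tz": -0.13,"rx": 0,"ry": 0,"rz": 0,"jaw": 0},
    {"tx": -0.25,"ty": 0,"tz": -0.35,"rx": 0,"ry": 0,"rz": 0,"jaw": 0},
    {"tx": -0.4,"ty": 0,"tz": -0.55,"rx": 0,"ry": 0,"rz": 0,"jaw": 0},
    {"tx": -0.4,"ty": 0,"tz": -0.55,"rx": 0,"ry": 0,"rz": 0,"jaw": 0},
    {"tx": -0.35,"ty": 0.1,"tz": -0.5,"rx": 0,"ry": 0,"rz": 0,"jaw": 0},
    {"tx": -0.22,"ty": 0.2,"tz": -0.3,"rx": 0,"ry": 0,"rz": 0,"jaw": 0},
    {"tx": -0.1,"ty": 0.2,"tz": -0.15,"rx": 0,"ry": 0,"rz": 0,"jaw": 0},
    {"tx": 0,"ty": 0.1,"tz": 0,"rx": 0,"ry": 0,"rz": 0,"jaw": 0}
  ]
}}

```text
time_s: 14.88
ee_pos: [0.5277, 0.1512, 0.1874]
ee_rot: [-90.1, 0.4, -13.6]
ft_force: [-0.7, 0.6, 0.3]
width: -0.0002
```

>>> {"fn": "drive_tool", "kwargs": {
  "plan": [
    {"tx": 0,"ty": 0,"tz": 0,"rx": 0,"ry": 0,"rz": 0,"jaw": 0},
    {"tx": 0,"ty": 0,"tz": 0,"rx": 0,"ry": 0,"rz": 0,"jaw": 0},
    {"tx": 0,"ty": 0,"tz": 0,"rx": 0,"ry": 0,"rz": 0,"jaw": 0},
    {"tx": 0,"ty": 0,"tz": 0,"rx": 0,"ry": 0,"rz": 0,"jaw": 0},
    {"tx": 0,"ty": 0,"tz": 0,"rx": 0,"ry": 0,"rz": 0,"jaw": 0},
    {"tx": 0,"ty": 0,"tz": 0,"rx": 0,"ry": 0,"rz": 0,"jaw": 0},
    {"tx": 0,"ty": 0,"tz": 0,"rx": 0,"ry": 0,"rz": 0,"jaw": 0},
    {"tx": 0,"ty": 0,"tz": 0,"rx": 0,"ry": 0,"rz": 0,"jaw": 0}
  ]
}}

```text
time_s: 15.55
ee_pos: [0.5313, 0.1527, 0.1896]
ee_rot: [-90.0, -0.0, -13.6]
ft_force: [0.8, -0.0, 0.8]
width: -0.0002
```

```bash
python3 plan.py .5327 .1529 .116 -13.6 1 0;python3 -c "
from workcell import *;import cv2,os
for n in('top','scene'):
  im=capture(n);cv2.imwrite(f'pics/k_{n}.png',im)
cv2.imwrite('pics/k_z.png',cv2.resize(im[50:240,320:520],None,fx=3.5,fy=3))
"
```

```text
from [0.5313 0.1527 0.1896] -13.57 d [ 0.0014  0.0002 -0.0736] -0.03 rot [-8.999e+01 -2.000e-02 -1.357e+01] F [ 0.8 -0.   0.8] w -0.0002 t 15.55
sum 1.84
{"rx": 0, "rz": 0, "tx": 0.03, "ty": 1.84, "tz": 0.01, "ry": 0.01, "jaw": 0.0},
```

View pics/k_z.png

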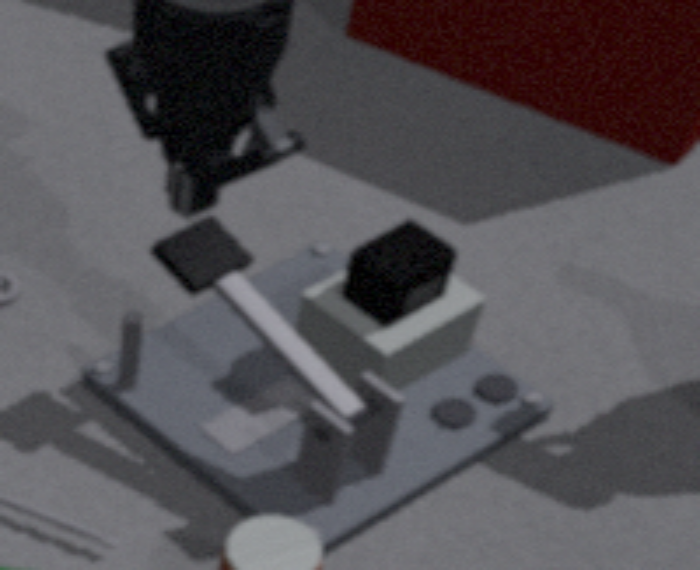

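View pics/k_top.png

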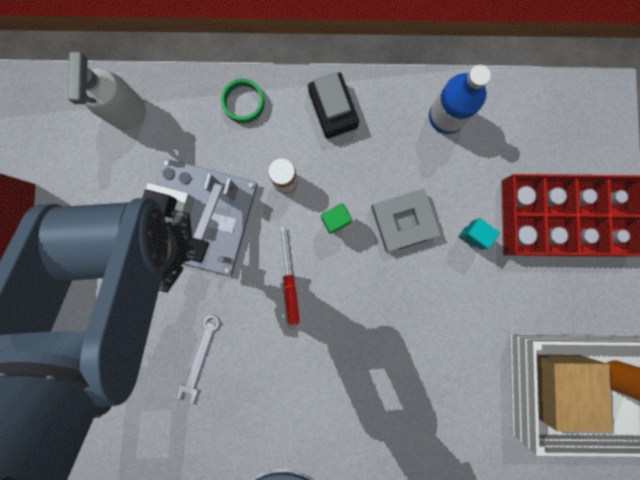

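The tips are over the pad in the scene view, and the battery is undisturbed. Pressing gently to partway.

>>> {"fn": "drive_tool", "kwargs": {
  "plan": [
    {"tx": 0.03,"ty": 0.15,"tz": 0.01,"rx": 0,"ry": 0,"rz": 0,"jaw": 0},
    {"tx": 0,"ty": 0.25,"tz": 0,"rx": 0,"ry": 0,"rz": 0,"jaw": 0},
    {"tx": 0,"ty": 0.25,"tz": 0,"rx": 0,"ry": 0,"rz": 0,"jaw": 0},
    {"tx": 0,"ty": 0.2,"tz": 0,"rx": 0,"ry": 0,"rz": 0,"jaw": 0},
    {"tx": 0,"ty": 0.15,"tz": 0,"rx": 0,"ry": 0,"rz": 0,"jaw": 0},
    {"tx": 0,"ty": 0.15,"tz": 0,"rx": 0,"ry": 0,"rz": 0,"jaw": 0},
    {"tx": 0,"ty": 0.1,"tz": 0,"rx": 0,"ry": 0,"rz": 0,"jaw": 0},
    {"tx": 0,"ty": 0.05,"tz": 0,"rx": 0,"ry": 0,"rz": 0,"jaw": 0}
  ]
}}

```text
time_s: 16.32
ee_pos: [0.5317, 0.1527, 0.1368]
ee_rot: [-90.0, 0.1, -13.6]
ft_force: [-1.7, 0.6, 4.0]
width: 0.0003
```

>>> {"fn": "drive_tool", "kwargs": {
  "plan": [
    {"tx": 0,"ty": 0.05,"tz": 0,"rx": 0,"ry": 0,"rz": 0,"jaw": 0},
    {"tx": 0,"ty": 0.08,"tz": 0,"rx": 0,"ry": 0,"rz": 0,"jaw": 0},
    {"tx": 0,"ty": 0.08,"tz": 0,"rx": 0,"ry": 0,"rz": 0,"jaw": 0},
    {"tx": 0,"ty": 0.08,"tz": 0,"rx": 0,"ry": 0,"rz": 0,"jaw": 0},
    {"tx": 0,"ty": 0.06,"tz": 0,"rx": 0,"ry": 0,"rz": 0,"jaw": 0},
    {"tx": 0,"ty": 0.04,"tz": 0,"rx": 0,"ry": 0,"rz": 0,"jaw": 0},
    {"tx": 0,"ty": 0,"tz": 0,"rx": 0,"ry": 0,"rz": 0,"jaw": 0},
    {"tx": 0,"ty": 0,"tz": 0,"rx": 0,"ry": 0,"rz": 0,"jaw": 0}
  ]
}}

```text
time_s: 16.98
ee_pos: [0.5322, 0.1527, 0.1218]
ee_rot: [-90.0, 0.0, -13.6]
ft_force: [-3.1, 0.7, 4.7]
width: -0.0
```

```bash
python3 plan.py .5327 .1529 .116 -13.6 1 0;python3 -c "
from workcell import *;import cv2,os
im=capture('scene')
cv2.imwrite('pics/l_z.png',cv2.resize(im[50:240,320:520],None,fx=3.5,fy=3))
"
```

```text
from [0.5322 0.1527 0.1218] -13.57 d [ 0.0005  0.0002 -0.0058] -0.03 rot [-9.001e+01  3.000e-02 -1.357e+01] F [-3.1  0.7  4.7] w -0.0 t 16.9833
sum 0.14
{"rx": 0, "rz": 0, "tx": 0.01, "ty": 0.14, "tz": 0.01, "ry": 0.01, "jaw": 0.0},
```

View pics/l_z.png

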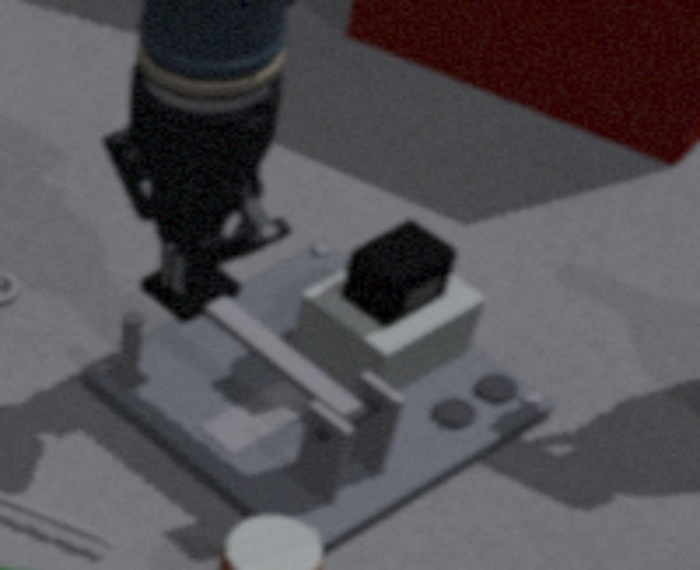

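The lever is partly down, with about 4.7 N on the tool. Pressing the last 5.5 mm.

>>> {"fn": "drive_tool", "kwargs": {
  "plan": [
    {"tx": 0,"ty": 0.03,"tz": 0,"rx": 0,"ry": 0,"rz": 0,"jaw": 0},
    {"tx": 0,"ty": 0.04,"tz": 0,"rx": 0,"ry": 0,"rz": 0,"jaw": 0},
    {"tx": 0,"ty": 0.04,"tz": 0,"rx": 0,"ry": 0,"rz": 0,"jaw": 0},
    {"tx": 0,"ty": 0.03,"tz": 0,"rx": 0,"ry": 0,"rz": 0,"jaw": 0},
    {"tx": 0,"ty": 0,"tz": 0,"rx": 0,"ry": 0,"rz": 0,"jaw": 0},
    {"tx": 0,"ty": 0,"tz": 0,"rx": 0,"ry": 0,"rz": 0,"jaw": 0},
    {"tx": 0,"ty": 0,"tz": 0,"rx": 0,"ry": 0,"rz": 0,"jaw": 0},
    {"tx": 0,"ty": 0,"tz": 0,"rx": 0,"ry": 0,"rz": 0,"jaw": 0}
  ]
}}

```text
time_s: 17.7
ee_pos: [0.5323, 0.1527, 0.1165]
ee_rot: [-90.0, 0.0, -13.6]
ft_force: [-4.5, 1.0, 5.9]
width: 0.0002
```

>>> {"fn": "drive_tool", "kwargs": {
  "plan": [
    {"tx": 0,"ty": 0,"tz": 0,"rx": 0,"ry": 0,"rz": 0,"jaw": 0},
    {"tx": 0,"ty": 0,"tz": 0,"rx": 0,"ry": 0,"rz": 0,"jaw": 0},
    {"tx": 0,"ty": 0,"tz": 0,"rx": 0,"ry": 0,"rz": 0,"jaw": 0},
    {"tx": 0,"ty": 0,"tz": 0,"rx": 0,"ry": 0,"rz": 0,"jaw": 0},
    {"tx": 0,"ty": 0,"tz": 0,"rx": 0,"ry": 0,"rz": 0,"jaw": 0},
    {"tx": 0,"ty": 0,"tz": 0,"rx": 0,"ry": 0,"rz": 0,"jaw": 0},
    {"tx": 0,"ty": 0,"tz": 0,"rx": 0,"ry": 0,"rz": 0,"jaw": 0},
    {"tx": 0,"ty": 0,"tz": 0,"rx": 0,"ry": 0,"rz": 0,"jaw": 0}
  ]
}}

```text
time_s: 18.37
ee_pos: [0.5323, 0.1527, 0.1165]
ee_rot: [-90.0, 0.0, -13.6]
ft_force: [-3.2, 1.9, 5.3]
width: 0.0001
```

```bash
cat > lv.py <<'E'
from h import *
from workcell import *
q=(0.6113,0.1801,-.2384)
im=capture('scene');it=capture('top')
c=cv2.resize(im[90:190,340:480],None,fx=5.5,fy=5.5,interpolation=cv2.INTER_CUBIC);c=cv2.convertScaleAbs(c,alpha=2)
for a,col in((.2,(255,0,0)),(.3,(0,255,0)),(.4,(0,0,255))):
    ph=.3-a; C,S=np.cos(ph),np.sin(ph)
    L=[(.065-(.135+u)*C+ .006*S*0, -.045+v, .085+(.135+u)*S+.006*C) for u,v in((-.02,-.022),(.02,-.022),(.02,.022),(-.02,.022))]
    cv2.polylines(c,[((proj('scene',w(*q,L))-[340,90]+.5)*5.5).astype(int)],True,col,1)
cv2.imwrite('pics/m_z.png',c);cv2.imwrite('pics/m_top.png',it);cv2.imwrite('pics/m_scene.png',im)
s=sense();print(s['ee_pos'],s['ft_force'],s['time_s'])
E
python3 lv.py
```

```text
[0.53230808 0.15268927 0.11651757] [-2.83038451  0.58651313  5.18038709] 18.4667
```

View pics/m_z.png

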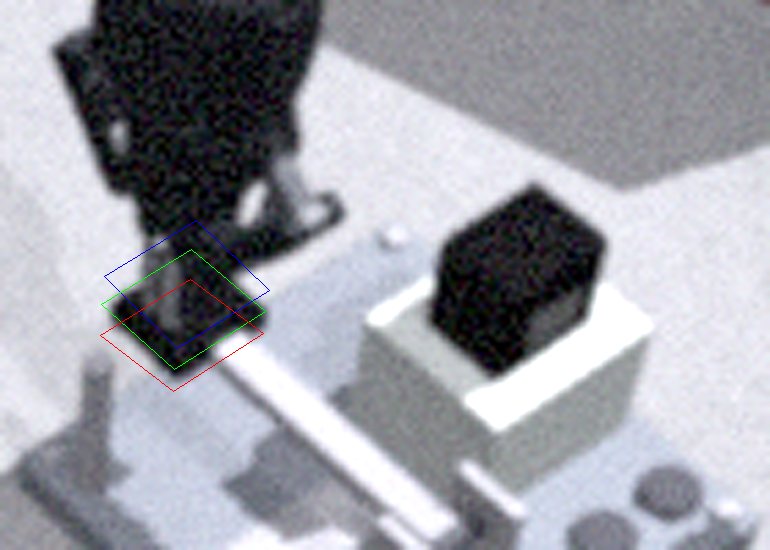

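View pics/m_scene.png

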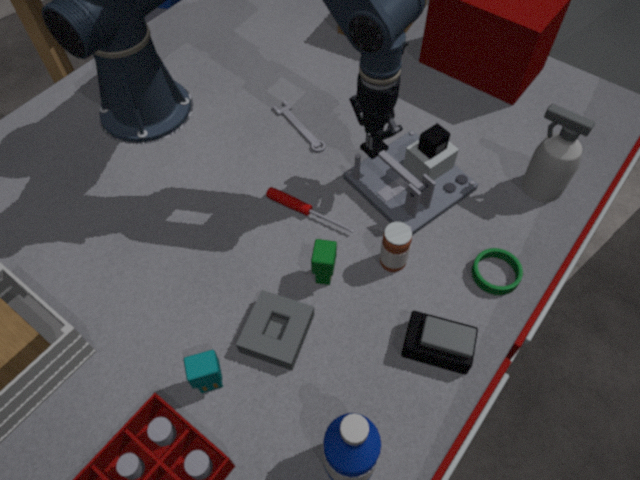

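The pad matches the green (level) outline, with about 5 N upward on the tool. I'll check the seated battery against its expected position in the same pictures.

```bash
python3 - <<'E'
from h import *
im=cv2.imread('pics/m_scene.png');c=cv2.convertScaleAbs(cv2.resize(im[110:190,390:480],None,fx=7,fy=7,interpolation=cv2.INTER_CUBIC),alpha=2)
for z,col in((.121,(0,255,0)),(.075,(0,0,255))):
    cv2.polylines(c,[((proj('scene',w(.626,.2325,-.2384,[(a*.02,b*.025,z) for a,b in((1,1),(1,-1),(-1,-1),(-1,1))]))-[390,110]+.5)*7).astype(int)],True,col,1)
cv2.imwrite('pics/n.png',c)
E
```

```text
(no output)
```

View pics/n.png

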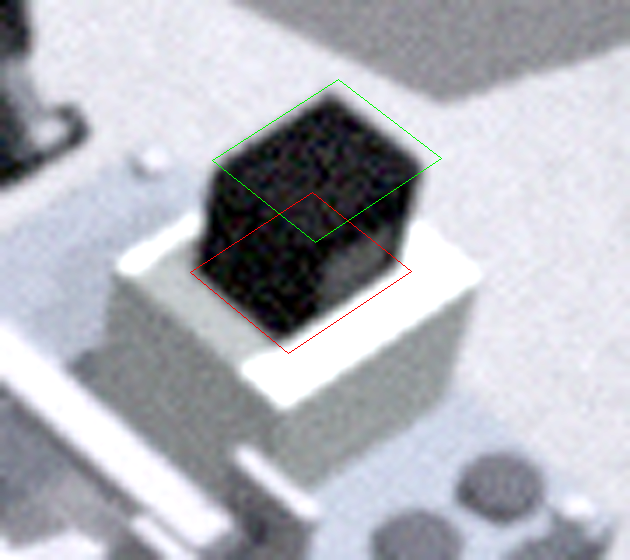

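The head matches its home position, inside its rounded outline and resting on the rim. Handing in.

```bash
python3 -c "
from workcell import *
print(job_done())"
```

```text
the job is handed in; nothing more can be done
None
```

I moved the battery from the charger into the tester's well, let go of it, and handed the job in with the closed fingertips holding the lever level. It took about 18.5 s of the 54 s allowed. The hand-in reported no verdict.

- **Battery:** When I set it down, the upward force on the tool rose to 5 N at a TCP height of 106.6 mm. That matches the shoulder resting on the rim. In the last scene picture the head sits upright at its expected home position, and the fingers are clear of it.
- **Lever:** The pad matched the drawn level outline (0.3 rad) in the last scene picture. The TCP held steady at 116.5 mm, which puts the fingertips about level with the post top at 91 mm. The tool felt 5–6 N upward, and the lever never came near its bottom stop.
- **Can and screwdriver:** They looked unmoved in the pictures; I did not measure their positions again at the end.
- **Disagreements:**
  - My first two move calls were refused because the rows did not name all seven values. Nothing moved.
  - The two cameras differed by 1–2 mm on where the held battery's foot was, and the sideways force reached 4 N briefly during insertion.

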